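# Put the ceramic nozzles away in the screw-cap pot

### The arm

A 6-joint arm with a two-finger parallel gripper is mounted at the origin on the work surface. World frame = base frame: x ahead of the robot, y to its left, z up, the work surface at z = 0. Lengths are in m, angles in degrees, forces in N, time in s.
With the tool pointing down it reaches from about 0.4 to 0.825 m from the base axis. Payload 7 kg.
Tool frame: the origin (TCP) lies between the finger pads; the fingertips stand 22 mm ahead of it and the grasp point (between the pads) lies 3 mm ahead of it; z points along the fingers, y is the line along which they close (so a half turn about z gives the same grasp; the last joint's range is limited). The gripper opens to 88 mm and grips with 3 to 60 N. Pads are 19 mm wide; open, the fingers measure 130 mm over their backs; the gripper's body (78 mm by 193 mm) begins 47 mm behind the grasp point.
Start: joints at [-53.394, 20.546, 0.682, 0, -70.136, -16.507], TCP at [0.232, -0.634, 0.249] pointing down, gripper open.
Joint ranges: [-176.03, 176.03], [-82.01, 121.73], [-58.28, 71.71], [-173.87, 95.51], [-174.79, -0.11], [-173.66, 173.66]. Speed limits (degrees/s): [136.94, 136.94, 172.46, 180, 180, 180].

### API

Orientations are given as [roll, pitch, yaw] about the fixed x, y, z axes, in that order (R = Rz(yaw) Ry(pitch) Rx(roll)).
In Python, from plant import r, vision gives the robot as it stands.
- The arm moves only by the shell command python3 -m pendant 'ROWS' [FORCE]. ROWS is JSON, a list that holds one entry, the list of rows, each a list of 7 numbers: the shift along the tool's x, y, z scaled (see below), then the turn, a rotation vector about the tool's x, y, z scaled (see below), then the opening, from -1 (shut) to 1 (fully open). In form: [[[x, y, z, wx, wy, wz, fingers], ...]]. A call has exactly 8 rows; each row shifts and turns the commanded pose from where the row before left it, along the tool's axes as they then stand; what a row does not reach is not made up. The controller multiplies each number of a shift by 20 mm and each number of a turn by 4 degrees. A row lasts 1/10 s, in which the tool goes at most 50 mm and 8.59 degrees, less where a joint would pass 70% of its speed; a pose out of reach is approached as far as the arm can. A call with a number of a shift or a turn outside -1 to 1 is refused whole. A call with a gripper value outside its range is refused whole. The fingers move at their own pace and stop on an object; FORCE is the grip in N (left out, the last holds). Time passes only in rows, so rows that do not move let the fingers close, or fill a call up. It gives the time, the measured TCP pose, the force, the opening and the grip force at its end, in the units of the state.
- r.get_state(): the state, without advancing time (a new reading comes with each control period).
- vision.capture(name): name is "side" or "top"; returns a dict with "frame" (400x640x3 uint8, blue, green, red), "depth" (400x640 float32, m along the optical axis (not along the pixel's ray), 0 where there is no reading), "camera_matrix" (3x3 intrinsics, pixels), "extrinsics" (4x4, takes a point from world to camera coordinates). Camera axes: x right, y up, looking along -z (the intrinsics and any distortion apply to the point x, -y, -z); pixel columns grow to the right and rows downward; lengths in m; the calibration is good to about 2 mm. A picture is of the moment at which its call begins.
- r.close_job(): hands the job in; it is judged then, once.
The state is a dict: "time_s": time; "joints": joint angles; "qd": joint speeds; "joint_torque": joint torques, N m; "tcp_pos": TCP position; "eef_rot": TCP orientation; "contact_force": force on the tool from outside, world axes, zero at the start; "moment": the same for the moment, N m; "gripper_width": finger opening in m; "gripper_force": force on a finger pad.
Only numpy, scipy, OpenCV 4.12 (cv2) and the standard library are available. Lean on these libraries where they do the work, as an engineer would, in place of code of your own. Each camera call takes 0.05 s, during which the arm holds its last target. There are 200 camera calls.

### The job

Put every loose pink ceramic nozzle away in the pot: unscrew its captive blue cap fully, swing the cap aside on its arm, and set the nozzles gently inside without dropping them from a height. Then swing the cap back over the pot, screw it down fully tight, and only then press the red vent plug in its grip down to its stop to seal it. Leave the other things on the bench where they are.

Things in the scene. Friction and masses are not known exactly. Their poses are not given: they have to be found in the camera images.
- pot_in (a point): Centre of the inner floor of the consumables pot, 5 mm above the bench: a grey open round vessel with a blue band, fixed to the bench, outside diameter 100 mm, inside 92 mm, rim 48 mm above the bench. Its x axis points from the pot to the upright post that carries the swing arm, 80 mm from the pot's axis. Place and yaw vary.
- cap (a joint): Turn of the blue captive screw cap (110 mm across) on its arm, rad: 0 = screwed fully tight, grows anticlockwise seen from above, 2.6 = stop, off its thread. Starts at 0 to 0.35. The thread lifts cap and arm 4 mm per rad; a spigot under the cap is caught by the rim: the arm swings only once the cap is unscrewed past about 2.2. Stays where left; turning takes 0.12 N m.
- cap_grip (a point): Point on the cap's axis to grip at, 84 mm above the bench when tight, 94 when unscrewed. It lies in the black bar grip across the cap's top: 50 mm long along this point's x axis, 16 mm thick (y), from 21 mm below to 9 mm above this point. The 18 mm wide arm runs under the bar, its top 23 mm below the point. z is up, the screw's axis.
- swingarm (a joint): Swing of the dark steel arm that carries the cap about the upright post, rad: 0 = cap centred over the pot (stop), grows clockwise seen from above, 1.8 = stop, cap quite clear of the pot. Stays where left (friction 0.12 N m). The cap's axis is 80 mm from the post's. The cap can be carried round by its bar grip, turning the hand with the arm.
- post_axis (a point): Point on the axis of the post, at the arm's top (63 mm above the bench when the cap is tight). x axis: along the arm, away from the cap.
- vent (a joint): Travel of the red vent plug (12 mm round) that sticks 8 mm out of the middle of the bar grip's top, m: 0 = up (as at the start), 0.006 = pressed down to its stop, where it still stands 2 mm proud. Takes about 5 N, stays down when pressed.
- vent_top (a point): Centre of the vent plug's top face, on the cap's axis; 101 mm above the bench with cap tight and plug up.
- nozzle1: Pink ceramic gas nozzle, a short tube with a dark mouth, 25 mm diameter, 30 mm tall, 30 g, standing on the bench; origin at the centre of its underside, z along its axis. Two to four of the four are present.
- nozzle2: Pink ceramic gas nozzle, a short tube with a dark mouth, 25 mm diameter, 30 mm tall, 30 g, standing on the bench; origin at the centre of its underside, z along its axis. Two to four of the four are present.
- nozzle3: Pink ceramic gas nozzle, a short tube with a dark mouth, 25 mm diameter, 30 mm tall, 30 g, standing on the bench; origin at the centre of its underside, z along its axis. Two to four of the four are present.
- nozzle4: Pink ceramic gas nozzle, a short tube with a dark mouth, 25 mm diameter, 30 mm tall, 30 g, standing on the bench; origin at the centre of its underside, z along its axis. Two to four of the four are present.
- coupler: Bystander: dark steel hexagon coupling nut, about 30 mm across, 28 mm tall; origin under its centre.
- flapwheel: Bystander: brown abrasive flap wheel, 42 mm diameter, 20 mm tall; origin under its centre.
- bellows: Bystander: short braided metal hose end on a rusty square 80 mm flange, 50 mm tall; origin under its centre.
- wirewheel: Bystander: steel and brass wire wheel lying flat, 110 mm diameter, 12 mm thick; origin under its centre.
- grinddisc: Bystander: brown and red grinding disc lying flat, 115 mm diameter, 6 mm thick; origin under its centre.
- pastejar: Bystander: white jar with orange lid, 60 mm diameter, 60 mm tall; origin under its centre.
- wirebrush: Bystander: flat brush with a wooden handle lying on the bench, under 250 mm long.

How it is judged (in metres and radians):
On the way, in this order (a step that is already met when the one before it is completed fails the run):
1. the cap is unscrewed (turned past 2.2 rad) (value of joint cap above 2.2 rad), for 0.1 s.
2. the cap is swung aside, clear of the pot (past 1.4 rad) (value of joint swingarm above 1.4 rad), for 0.1 s.
3. all nozzles present lie in the open pot, let go (horizontal distance between each of nozzle1, nozzle2, nozzle3, nozzle4 and pot_in below 0.046 m and height (world z) of each of nozzle1, nozzle2, nozzle3, nozzle4 below 0.042 m and linear speed of each of nozzle1, nozzle2, nozzle3, nozzle4 below 0.05 m/s and contact force between each of nozzle1, nozzle2, nozzle3, nozzle4 and the fingers below 0.1 N and value of joint swingarm above 1.2 rad), for 0.2 s.
4. the cap is back over the pot and screwed tight, vent plug still up (horizontal distance between each of nozzle1, nozzle2, nozzle3, nozzle4 and pot_in below 0.046 m and height (world z) of each of nozzle1, nozzle2, nozzle3, nozzle4 below 0.042 m and value of joint swingarm below 0.05 rad and value of joint cap below 0.12 rad and value of joint vent below 0.003 m), for 0.1 s.
5. the vent plug is pressed down to its stop (value of joint swingarm below 0.05 rad and value of joint cap below 0.12 rad and value of joint vent above 0.0045 m), for 0.1 s.
At the end, for the whole second after the job is handed in: Every nozzle present lies in the pot (its origin within 46 mm of the pot's axis and lower than 42 mm), the arm is within 0.05 rad of closed, the cap within 0.12 rad of tight, the vent plug pressed at least 4.5 mm of its 6 mm, nothing moving (all of step 5 and horizontal distance between each of nozzle1, nozzle2, nozzle3, nozzle4 and pot_in below 0.046 m and height (world z) of each of nozzle1, nozzle2, nozzle3, nozzle4 below 0.042 m and linear speed of each of nozzle1, nozzle2, nozzle3, nozzle4 below 0.05 m/s); the robot touches nothing.
It fails at once if a bystander is moved by more than 50 mm (distance of any of coupler, flapwheel, bellows, wirewheel, grinddisc, pastejar, wirebrush from where it was at the start of the episode above 0.05 m).
It fails at once if a nozzle is dropped or thrown: moves faster than 1.4 m/s while not held (a fall of 100 mm) ((linear speed of nozzle1 above 1.4 m/s and contact force between nozzle1 and the fingers below 0.1 N) or (linear speed of nozzle2 above 1.4 m/s and contact force between nozzle2 and the fingers below 0.1 N) or (linear speed of nozzle3 above 1.4 m/s and contact force between nozzle3 and the fingers below 0.1 N) or (linear speed of nozzle4 above 1.4 m/s and contact force between nozzle4 and the fingers below 0.1 N)).
Of nozzle1, nozzle2, nozzle3, nozzle4 only 2 to 4 are there at a start; the rules pass over those that are not, and their reading is None.
At some moment in a run one of nozzle1, nozzle2, nozzle3, nozzle4 may be knocked a few centimetres aside while the robot is not near it.
It also fails if it takes over 210 s, if anything falls off the work surface, if the arm or the gripper's body presses on something with over 40 N, if the wrist force passes 120 N, or if a joint passes its speed limit or range.

## Working session

There is one attempt and no reset: what is moved stays moved. The work goes in short steps, Python scripts to look and compute and a shell command to move; the robot and the scene stay as the last step left them, time stands still between calls to the robot, and variables do not carry over. Pictures are saved under pics/ and viewed, at most 14 in all, crops included, and the job is handed in when it is done.

```bash
mkdir -p pics; ls
cat > h.py <<'E'
import numpy as np, cv2
from scipy.spatial.transform import Rotation as R
from plant import r, vision
def shot(cam,name):
    d=vision.capture(cam); cv2.imwrite(f'pics/{name}.png',d['frame']); np.savez(f'pics/{name}.npz',**d); return d
def load(name): return dict(np.load(f'pics/{name}.npz'))
def px(d,u,v,z=None):
    """pixel -> world; by depth, or on plane z"""
    K=d['camera_matrix'];E=d['extrinsics'];Rw=E[:3,:3];t=E[:3,3]
    x=(u-K[0,2])/K[0,0];y=(v-K[1,2])/K[1,1]
    ray=np.array([x,-y,-1.]);c=-Rw.T@t;w=Rw.T@ray
    s=d['depth'][int(round(v)),int(round(u))] if z is None else (z-c[2])/w[2]
    return c+s*w
def proj(d,p):
    q=d['extrinsics'][:3,:3]@np.array(p)+d['extrinsics'][:3,3];K=d['camera_matrix']
    return K[0,2]+K[0,0]*q[0]/-q[2],K[1,2]+K[1,1]*-q[1]/-q[2]
E
python3 - <<'E'
from h import *
for c in('top','side'):
    d=shot(c,c+'0'); print(d['camera_matrix'].round(1).tolist(),d['extrinsics'].round(3).tolist())
    im=cv2.resize(d['frame'],(800,500),interpolation=cv2.INTER_CUBIC); cv2.imwrite(f'pics/{c}0b.png',im)
s=r.get_state();print(s)
E
```

```text
pics
[[398.0, 0.0, 329.4], [0.0, 398.0, 196.1], [0.0, 0.0, 1.0]] [[0.011, -1.0, -0.006, -0.02], [0.999, 0.011, 0.041, -0.56], [-0.041, -0.006, 0.999, -1.469], [0.0, 0.0, 0.0, 1.0]]
[[416.0, 0.0, 319.4], [0.0, 416.0, 201.4], [0.0, 0.0, 1.0]] [[0.943, -0.333, -0.004, -0.556], [0.213, 0.595, 0.775, -0.174], [-0.256, -0.732, 0.632, -1.14], [0.0, 0.0, 0.0, 1.0]]
{'time_s': 0.1, 'joints': array([-5.33937953e+01,  2.05870146e+01,  6.39407258e-01, -1.79706235e-02,
       -7.01382906e+01, -1.65070812e+01]), 'qd': array([-2.93939633e-02, -3.87899251e-05,  1.26642106e-01,  7.94850917e-02,
       -8.17698959e-02,  5.23769430e-02]), 'joint_torque': array([-9.78635435e-04, -5.84160876e+01,  2.93750435e+01,  7.01539010e+00,
        1.01589609e-02, -5.81719632e-05]), 'tcp_pos': array([ 0.23179428, -0.63350833,  0.24772213]), 'eef_rot': array([ 1.79912842e+02, -8.21049760e-03, -1.59906988e+02]), 'contact_force': array([0.34658993, 0.13229072, 0.04228855]), 'moment': array([ 0.02599474, -0.02907591,  0.00101632]), 'gripper_force': 0.0, 'gripper_width': 0.08763259045981052}
```

View pics/top0b.png

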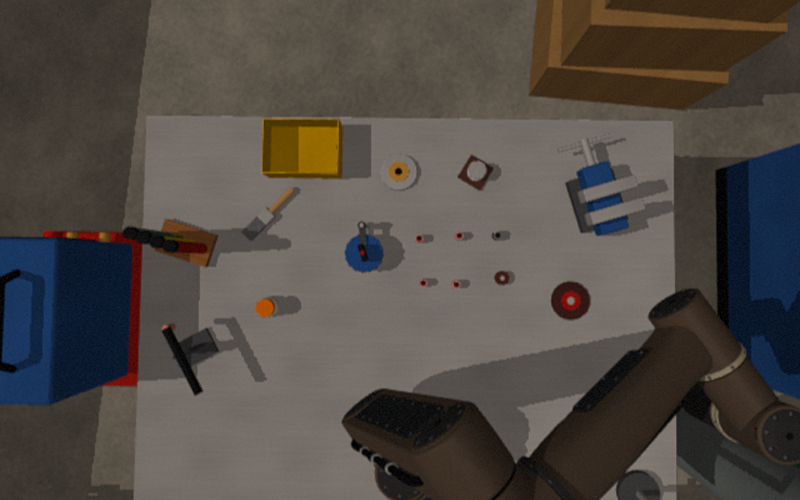

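View pics/side0b.png

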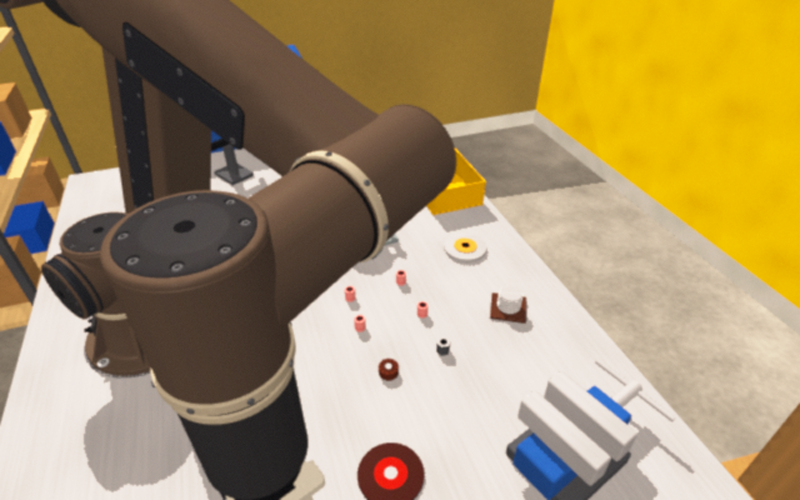

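The top view (800 px wide) shows four nozzles near (420,239), (460,236), (424,283) and (457,284). The cap is at (364,252), with its post towards (362,227). I'll enlarge that area.

Run:
```python
from h import *
d=load('top0');f=d['frame']
cv2.imwrite('pics/crop0.png',cv2.resize(f[165:245,265:385],(780,520),interpolation=cv2.INTER_CUBIC))
h=cv2.cvtColor(f,cv2.COLOR_BGR2HSV)
for p in[(420,239),(460,236),(424,283),(457,284),(498,236),(502,278)]:
    u,v=np.array(p)*.8
    sl=np.s_[int(v)-10:int(v)+11,int(u)-10:int(u)+11]
    dep=d['depth'][sl]
    pts=np.array([[px(d,uu,vv) for uu in range(int(u)-10,int(u)+11)] for vv in range(int(v)-10,int(v)+11)])
    m=pts[...,2]>0.018
    ps=pts[m]; print(p,len(ps),ps[:,:2].mean(0).round(4),((ps.max(0)+ps.min(0))/2)[:2].round(4),np.median(ps[:,2]).round(3),pts[~m][:,2].mean().round(4))
# cap
for z0,z1 in((.05,.068),(.068,.11),):
    P=[];
    for v in range(165,230):
        for u in range(265,325):
            q=px(d,u,v)
            if z0<q[2]<z1:P.append([u,v,*q])
    P=np.array(P);print(len(P),P.mean(0).round(4),P.min(0).round(3),P.max(0).round(3))
```

```text
(420, 239) 38 [ 0.5767 -0.0343] [ 0.5448 -0.0344] 0.031 0.0002
(460, 236) 37 [ 0.5838 -0.1443] [ 0.5491 -0.093 ] 0.031 0.0002
(424, 283) 38 [ 0.4505 -0.0472] [ 0.4694 -0.0406] 0.031 0.0003
(457, 284) 41 [ 0.4501 -0.133 ] [ 0.4663 -0.0901] 0.03 0.0002
(498, 236) 19 [ 0.5857 -0.2496] [ 0.5498 -0.1467] 0.028 0.0003
(502, 278) 79 [ 0.4659 -0.277 ] [ 0.4725 -0.1622] 0.022 0.0015
664 [2.906762e+02 2.012545e+02 5.380000e-01 1.251000e-01 5.620000e-02] [2.76e+02 1.77e+02 4.78e-01 7.30e-02 5.00e-02] [3.05e+02 2.18e+02 6.25e-01 1.79e-01 6.70e-02]
82 [2.897439e+02 1.997927e+02 5.423000e-01 1.249000e-01 9.100000e-02] [2.86e+02 1.79e+02 5.10e-01 1.10e-01 6.80e-02] [2.94e+02 2.09e+02 6.17e-01 1.42e-01 1.07e-01]
```

View pics/crop0.png

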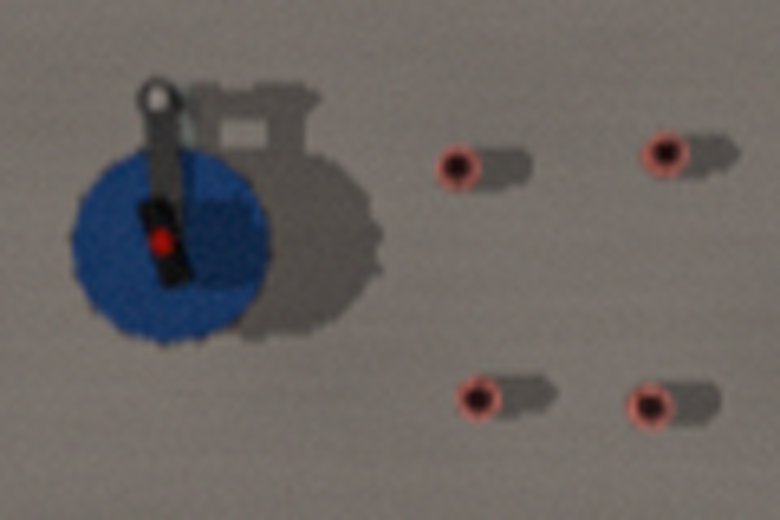

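Run:
```python
from h import *
d=load('top0')
def c(x,y,z): return px(d,265+(x+.5)/6.5-.5,165+(y+.5)/6.5-.5,z)[:2].round(4)
for p in[(458,167),(666,153),(478,399),(651,406)]: print('noz',c(*p,.030))
print('cap disc',c(170,245,.055),'vent',c(161,241,.102),'post',c(158,97,.066))
# bar
a,b=c(152,200,.093),c(177,284,.093);print('bar',a,b,(a+b)/2,np.degrees(np.arctan2(*(a-b)[::-1])),np.linalg.norm(a-b))
# bar via dark-high pixels
P=np.array([[*px(d,u,v)] for v in range(185,215) for u in range(280,300)])
P=P[(P[:,2]>.086)&(P[:,2]<.1)];print(len(P),P[:,:2].mean(0));C=np.cov(P[:,:2].T);w,V=np.linalg.eigh(C);print(w**.5,np.degrees(np.arctan2(V[1,1],V[0,1])))
P=np.array([[*px(d,u,v)] for v in range(172,184) for u in range(280,300)])
P=P[(P[:,2]>.05)&(P[:,2]<.08)];print('arm',len(P),P.mean(0), P.max(0),P.min(0))
```

```text
noz [ 0.5809 -0.0347]
noz [ 0.5901 -0.1521]
noz [ 0.4502 -0.0473]
noz [ 0.4473 -0.1447]
cap disc [0.5344 0.125 ] vent [0.5353 0.125 ] post [0.6158 0.1317]
bar [0.5577 0.1312] [0.5124 0.1169] [0.53505 0.12405] 17.519514936924153 0.047503473557204225
61 [0.53441084 0.12464886]
[0.00483646 0.0151499 ] -161.09790251587646
arm 37 [0.61277767 0.13103074 0.06539524] [0.62468882 0.14250443 0.0746502 ] [0.60321835 0.1203154  0.05477122]
```

```bash
cat >> h.py <<'E'
def go(x,y,z,yaw=None):
    """print remaining shift (20 mm units, tool axes) and turn (4 deg units)"""
    s=r.get_state();T=R.from_euler('xyz',s['eef_rot'],degrees=True)
    dp=T.inv().apply(np.array([x,y,z])-s['tcp_pos'])/.02
    G=R.from_euler('xyz',[180,0,s['eef_rot'][2] if yaw is None else yaw],degrees=True)
    w=(T.inv()*G).as_rotvec(degrees=True)/4
    print('t',s['time_s'],'shift',dp.round(3),'turn',w.round(3),'tcp',s['tcp_pos'].round(4),'rot',s['eef_rot'].round(1),'F',s['contact_force'].round(1),'M',s['moment'].round(2),'w',round(s['gripper_width'],4),'gf',round(s['gripper_force'],1),'j6',s['joints'][5].round(1))
E
python3 -c "
from h import *
go(.535,.1248,.17,-162)"
```

```text
t 0.1 shift [-27.264  30.394   3.928] turn [ 0.022 -0.002  0.523] tcp [ 0.2318 -0.6335  0.2477] rot [ 179.9   -0.  -159.9] F [0.3 0.1 0. ] M [ 0.03 -0.03  0.  ] w 0.0876 gf 0.0 j6 -16.5
```

```bash
for i in 1; do python3 -m pendant '[[[-0.85,0.95,0,0,0,0,1],[-0.85,0.95,0,0,0,0,1],[-0.85,0.95,0,0,0,0,1],[-0.85,0.95,0,0,0,0,1],[-0.85,0.95,0,0,0,0,1],[-0.85,0.95,0,0,0,0,1],[-0.85,0.95,0,0,0,0,1],[-0.85,0.95,0,0,0,0,1]]]'
python3 -m pendant '[[[-0.85,0.95,0,0,0,0,1],[-0.85,0.95,0,0,0,0,1],[-0.85,0.95,0,0,0,0,1],[-0.85,0.95,0,0,0,0,1],[-0.85,0.95,0,0,0,0,1],[-0.85,0.95,0,0,0,0,1],[-0.85,0.95,0,0,0,0,1],[-0.85,0.95,0,0,0,0,1]]]'
python3 -m pendant '[[[-0.85,0.95,0,0,0,0,1],[-0.85,0.95,0,0,0,0,1],[-0.85,0.95,0,0,0,0,1],[-0.85,0.95,0,0,0,0,1],[-0.85,0.95,0,0,0,0,1],[-0.85,0.95,0,0,0,0,1],[-0.85,0.95,0,0,0,0,1],[-0.85,0.95,0,0,0,0,1]]]'
python3 -m pendant '[[[-0.85,0.95,0,0,0,0,1],[-0.85,0.95,0,0,0,0,1],[-0.85,0.95,0,0,0,0,1],[-0.85,0.95,0,0,0,0,1],[-0.85,0.95,0,0,0,0,1],[-0.85,0.95,0,0,0,0,1],[-0.85,0.95,0,0,0,0.25,1],[-0.85,0.95,0,0,0,0.25,1]]]'; done
python3 -c "
from h import *
go(.535,.1248,.13,-162)"
```

```text
time_s: 0.9
tcp_pos: [0.3075, -0.4432, 0.2482]
eef_rot: [180.0, -0.0, -159.9]
contact_force: [0.4, 0.3, 0.5]
gripper_width: 0.0875
gripper_force: 0.0
time_s: 1.7
tcp_pos: [0.3829, -0.2538, 0.2484]
eef_rot: [180.0, -0.0, -159.9]
contact_force: [0.7, -0.3, -0.2]
gripper_width: 0.0874
gripper_force: 0.0
time_s: 2.5
tcp_pos: [0.4584, -0.0644, 0.2484]
eef_rot: [180.0, -0.0, -159.9]
contact_force: [0.6, -0.0, 0.9]
gripper_width: 0.0878
gripper_force: 0.0
time_s: 3.3
tcp_pos: [0.5343, 0.1248, 0.2483]
eef_rot: [-180.0, -0.0, -161.9]
contact_force: [1.4, -0.2, 0.5]
gripper_width: 0.0875
gripper_force: 0.0
t 3.3 shift [-0.036 -0.012  5.913] turn [-0.    -0.008  0.016] tcp [0.5343 0.1248 0.2483] rot [-180.    -0.  -161.9] F [ 1.4 -0.2  0.5] M [-0.02  0.01  0.03] w 0.0875 gf 0.0 j6 -105.5
```

```bash
python3 -m pendant '[[[0,0,1,0,0,0,1],[0,0,1,0,0,0,1],[0,0,1,0,0,0,1],[0,0,1,0,0,0,0.2],[0,0,1,0,0,0,0],[0,0,1,0,0,0,0],[0,0,1,0,0,0,0],[0,0,1,0,0,0,0]]]' 25
python3 -m pendant '[[[0,0,0,0,0,0,-0.3],[0,0,0,0,0,0,-0.5],[0,0,0,0,0,0,-0.7],[0,0,0,0,0,0,-1],[0,0,0,0,0,0,-1],[0,0,0,0,0,0,-1],[0,0,0,0,0,0,-1],[0,0,0,0,0,0,-1]]]' 25
python3 -c "
from h import *
go(.535,.1248,.088,-162);shot('side','s1')"
```

```text
time_s: 4.1
tcp_pos: [0.534, 0.1238, 0.0876]
eef_rot: [-180.0, -0.0, -161.9]
contact_force: [0.8, -1.8, 0.2]
gripper_width: 0.0532
gripper_force: 0.0
time_s: 4.9
tcp_pos: [0.5346, 0.1245, 0.0894]
eef_rot: [180.0, 0.1, -161.9]
contact_force: [-3.9, 3.8, 6.5]
gripper_width: 0.0162
gripper_force: 25.0
t 4.9 shift [-0.025  0.009  0.068] turn [0.008 0.02  0.03 ] tcp [0.5346 0.1245 0.0894] rot [ 1.800e+02  1.000e-01 -1.619e+02] F [-3.9  3.8  6.5] M [ 1.45  1.29 -0.07] w 0.0162 gf 25.0 j6 -105.4
```

```bash
python3 -m pendant '[[[0,0,-0.014,0,0,-1,-1],[0,0,-0.014,0,0,-1,-1],[0,0,-0.014,0,0,-1,-1],[0,0,-0.014,0,0,-1,-1],[0,0,-0.014,0,0,-1,-1],[0,0,-0.014,0,0,-1,-1],[0,0,-0.014,0,0,-1,-1],[0,0,-0.014,0,0,-1,-1]]]' 30
python3 -c "
from h import *
go(.535,.1248,.088,-162)"
```

```text
time_s: 5.75
tcp_pos: [0.5347, 0.1242, 0.0916]
eef_rot: [-180.0, 0.1, -129.7]
contact_force: [-2.1, 2.5, 5.4]
gripper_width: 0.0155
gripper_force: 30.0
t 5.75 shift [-0.03   0.007  0.18 ] turn [-2.000e-03  2.100e-02  8.067e+00] tcp [0.5347 0.1242 0.0916] rot [-1.800e+02  1.000e-01 -1.297e+02] F [-2.1  2.5  5.4] M [ 0.81  0.72 -0.11] w 0.0155 gf 30.0 j6 -73.3
```

```bash
for i in 1; do python3 -m pendant '[[[0,0,-0.014,0,0,-1,-1],[0,0,-0.014,0,0,-1,-1],[0,0,-0.014,0,0,-1,-1],[0,0,-0.014,0,0,-1,-1],[0,0,-0.014,0,0,-1,-1],[0,0,-0.014,0,0,-1,-1],[0,0,-0.014,0,0,-1,-1],[0,0,-0.014,0,0,-1,-1]]]'
python3 -m pendant '[[[0,0,-0.014,0,0,-1,-1],[0,0,-0.014,0,0,-1,-1],[0,0,-0.014,0,0,-1,-1],[0,0,-0.014,0,0,-1,-1],[0,0,-0.014,0,0,-1,-1],[0,0,-0.014,0,0,-1,-1],[0,0,-0.014,0,0,-1,-1],[0,0,-0.014,0,0,-1,-1]]]'
python3 -m pendant '[[[0,0,-0.014,0,0,-1,-1],[0,0,-0.014,0,0,-1,-1],[0,0,-0.014,0,0,-1,-1],[0,0,-0.014,0,0,-1,-1],[0,0,-0.014,0,0,-1,-1],[0,0,-0.014,0,0,-1,-1],[0,0,-0.014,0,0,-1,-1],[0,0,-0.014,0,0,-1,-1]]]'; done
python3 -c "
from h import *
go(.535,.1248,.088,-32)"
```

```text
time_s: 6.55
tcp_pos: [0.535, 0.1242, 0.0939]
eef_rot: [-179.9, 0.1, -97.7]
contact_force: [-1.1, 1.4, 5.2]
gripper_width: 0.0159
gripper_force: 30.0
time_s: 7.35
tcp_pos: [0.5353, 0.1243, 0.0961]
eef_rot: [-179.9, -0.0, -65.7]
contact_force: [0.6, 1.7, 2.7]
gripper_width: 0.0159
gripper_force: 30.0
time_s: 8.15
tcp_pos: [0.5355, 0.1244, 0.0984]
eef_rot: [-179.9, -0.1, -33.7]
contact_force: [1.0, 2.0, 2.4]
gripper_width: 0.016
gripper_force: 30.0
t 8.15 shift [-0.033  0.001  0.518] turn [-0.035 -0.023 -0.432] tcp [0.5355 0.1244 0.0984] rot [-1.799e+02 -1.000e-01 -3.370e+01] F [1.  2.  2.4] M [ 0.65 -0.38 -0.22] w 0.016 gf 30.0 j6 22.7
```

```bash
python3 -m pendant '[[[0,0,-0.014,0,0,-0.5,-1],[0,0,-0.014,0,0,-0.5,-1],[0,0,0,0,0,-0.5,-1],[0,0,0,0,0,0,-1],[0,0,0,0,0,0,-1],[0,0,0,0,0,0,-1],[0,0,0,0,0,0,-1],[0,0,0,0,0,0,-1]]]'
python3 - <<'E'
from h import *
go(.535,.1248,.088,-32)
# swing: circle about the post, 4 deg clockwise per row; tool frame shift
s=r.get_state();post=np.array([.6155,.1315]);p=s['tcp_pos'][:2];print('radius',np.linalg.norm(post-p))
a=np.radians(-4);M=np.array([[np.cos(a),-np.sin(a)],[np.sin(a),np.cos(a)]])
post=p+(post-p)/np.linalg.norm(post-p)*.08
q=post+M@(p-post)
T=R.from_euler('xyz',s['eef_rot'],degrees=True)
print(q-p,T.inv().apply([*(q-p),0])/.02)
E
```

```text
time_s: 8.95
tcp_pos: [0.5354, 0.1245, 0.0987]
eef_rot: [-179.9, -0.1, -27.9]
contact_force: [4.2, 3.4, 3.0]
gripper_width: 0.0159
gripper_force: 30.0
t 8.95 shift [-0.026 -0.005  0.533] turn [-0.029 -0.021  1.026] tcp [0.5354 0.1245 0.0987] rot [-1.799e+02 -1.000e-01 -2.790e+01] F [4.2 3.4 3. ] M [ 1.25 -1.68  0.09] w 0.0159 gf 30.0 j6 28.6
radius 0.08041954536873111
[-0.0002944   0.00557615] [-0.14344769 -0.2395268   0.00024605]
```

```bash
python3 -m pendant '[[[-0.143,-0.24,0,0,0,1,-1],[-0.143,-0.24,0,0,0,1,-1],[-0.143,-0.24,0,0,0,1,-1],[-0.143,-0.24,0,0,0,1,-1],[-0.143,-0.24,0,0,0,1,-1],[-0.143,-0.24,0,0,0,1,-1],[-0.143,-0.24,0,0,0,1,-1],[-0.143,-0.24,0,0,0,1,-1]]]'
cat >> h.py <<'E'
def arm(post=(.6155,.1315)):
    s=r.get_state();v=s['tcp_pos'][:2]-np.array(post);a=np.degrees(np.arctan2(v[1],v[0]))
    print('radius',np.linalg.norm(v).round(4),'swing deg',(184.9-a)%360,'yaw',s['eef_rot'][2].round(1),'F',s['contact_force'].round(1),'M',s['moment'].round(2),s['tcp_pos'].round(4))
E
python3 -c "
from h import *
arm()"
```

```text
time_s: 9.75
tcp_pos: [0.5431, 0.1665, 0.0985]
eef_rot: [180.0, -0.1, -60.1]
contact_force: [3.2, -2.8, 4.9]
gripper_width: 0.0153
gripper_force: 30.0
radius 0.0804 swing deg 30.675994814785355 yaw -60.1 F [ 3.2 -2.8  4.9] M [-1.01 -1.4   0.05] [0.5431 0.1665 0.0985]
```

```bash
for i in 1; do python3 -m pendant '[[[-0.143,-0.242,0,0,0,1,-1],[-0.143,-0.242,0,0,0,1,-1],[-0.143,-0.242,0,0,0,1,-1],[-0.143,-0.242,0,0,0,1,-1],[-0.143,-0.242,0,0,0,1,-1],[-0.143,-0.242,0,0,0,1,-1],[-0.143,-0.242,0,0,0,1,-1],[-0.143,-0.242,0,0,0,1,-1]]]'
python3 -c "
from h import *
arm()"
python3 -m pendant '[[[-0.143,-0.242,0,0,0,1,-1],[-0.143,-0.242,0,0,0,1,-1],[-0.143,-0.242,0,0,0,1,-1],[-0.143,-0.242,0,0,0,1,-1],[-0.143,-0.242,0,0,0,1,-1],[-0.143,-0.242,0,0,0,1,-1],[-0.143,-0.242,0,0,0,1,-1],[0,0,0,0,0,0,-1]]]'
python3 -c "
from h import *
arm()"; done
```

```text
time_s: 10.55
tcp_pos: [0.5725, 0.199, 0.0985]
eef_rot: [179.9, -0.1, -92.1]
contact_force: [-2.9, 0.6, 10.2]
gripper_width: 0.0158
gripper_force: 30.0
radius 0.08 swing deg 62.40385403839785 yaw -92.1 F [-2.9  0.6 10.2] M [ 0.28  0.98 -0.  ] [0.5725 0.199  0.0985]
time_s: 11.35
tcp_pos: [0.6104, 0.211, 0.0987]
eef_rot: [180.0, -0.0, -120.1]
contact_force: [-2.4, 3.9, 8.7]
gripper_width: 0.0156
gripper_force: 30.0
radius 0.0797 swing deg 91.21524017666822 yaw -120.1 F [-2.4  3.9  8.7] M [ 1.36  0.68 -0.18] [0.6104 0.211  0.0987]
```

```bash
python3 -m pendant '[[[0,0,0,0,0,0,-0.3],[0,0,0,0,0,0,0],[0,0,-0.3,0,0,0,0],[0,0,-1,0,0,0,0],[0,0,-1,0,0,0,0],[0,0,-1,0,0,0,0],[0,0,-1,0,0,0,0],[0,0,-1,0,0,1,0]]]'
python3 -m pendant '[[[0,0,0,0,0,1,0],[0,0,0,0,0,1,0],[0,0,0,0,0,1,0],[0,0,0,0,0,1,0],[0,0,0,0,0,1,0],[0,0,0,0,0,1,0],[0,0,0,0,0,1,0],[0,0,0,0,0,1,0]]]'
python3 - <<'E'
from h import *
go(.5809,-.0347,.15,-160)
d=shot('top','t1');s=shot('side','s2')
v=np.hstack([cv2.resize(d['frame'][130:260,230:430],(800,520))]);cv2.imwrite('pics/t1c.png',v)
E
```

```text
time_s: 12.15
tcp_pos: [0.61, 0.2101, 0.2049]
eef_rot: [180.0, -0.1, -123.9]
contact_force: [-1.5, 0.0, -0.3]
gripper_width: 0.0438
gripper_force: 0.0
time_s: 12.95
tcp_pos: [0.6101, 0.2101, 0.204]
eef_rot: [-180.0, -0.1, -156.1]
contact_force: [-0.2, 0.3, 0.4]
gripper_width: 0.0439
gripper_force: 0.0
t 12.95 shift [  6.294 -10.598   2.71 ] turn [-0.004 -0.019  0.979] tcp [0.6101 0.2101 0.204 ] rot [-1.800e+02 -1.000e-01 -1.561e+02] F [-0.2  0.3  0.4] M [0.02 0.   0.02] w 0.0439 gf 0.0 j6 -102.4
```

View pics/t1c.png

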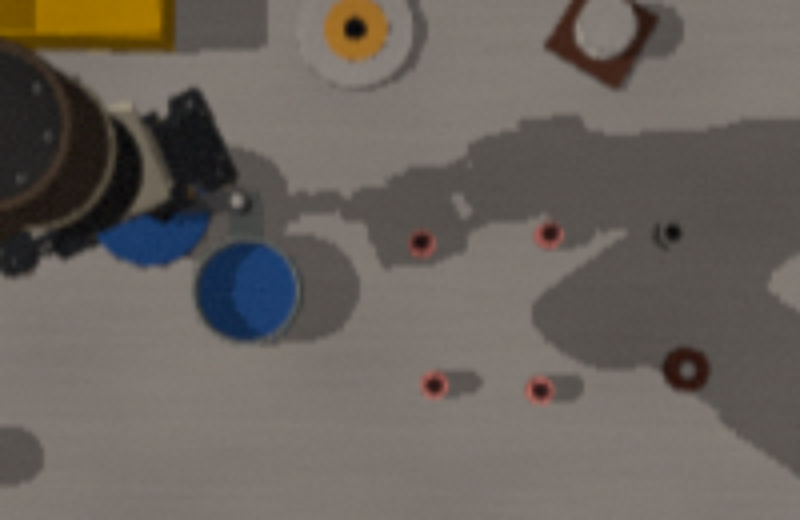

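The pot is open, centred at (248,290) in the crop, and the cap is clear of it. All four nozzles are in place at (421,243), (550,235), (434,385) and (540,390).

Run:
```python
from h import *
d=load('t1')
def c(x,y,z): return px(d,230+(x+.5)/4-.5,130+(y+.5)/4-.5,z)[:2].round(4)
for p in[(421,243),(550,235),(434,385),(540,390)]: print('noz',c(*p,.030))
print('pot',c(248,290.5,.048), 'post',c(237,201,.075))
go(.5809,-.0347,.10,-160)
```

```text
noz [ 0.5805 -0.0341]
noz [ 0.5891 -0.1524]
noz [ 0.4505 -0.0474]
noz [ 0.447  -0.1444]
pot [0.5346 0.1225] post [0.6137 0.1308]
t 13.05 shift [  6.317 -10.588   5.208] turn [-0.003 -0.016  1.006] tcp [0.6102 0.2102 0.204 ] rot [-1.80e+02 -1.00e-01 -1.56e+02] F [0.7 0.  1. ] M [-0.01  0.02  0.  ] w 0.044 gf 0.0 j6 -102.3
```

```bash
python3 -m pendant '[[[0.525,-0.88,0,0,0,0,0],[0.525,-0.88,0,0,0,0,0],[0.525,-0.88,0,0,0,0,0],[0.525,-0.88,0,0,0,0,0],[0.525,-0.88,0,0,0,0,0],[0.525,-0.88,0,0,0,0,0],[0.525,-0.88,0,0,0,0,0],[0.525,-0.88,0,0,0,0,0]]]'
python3 -m pendant '[[[0.525,-0.88,0,0,0,0,0],[0.525,-0.88,0.5,0,0,0,0],[0.525,-0.88,1,0,0,0,0],[0.525,-0.88,1,0,0,0,0],[0,0,1,0,0,0.5,0],[0,0,1,0,0,0.5,0],[0,0,0.7,0,0,0,0],[0,0,0,0,0,0,0]]]'
python3 -c "
from h import *
go(.5807,-.0344,.04,-160)"
```

```text
time_s: 13.85
tcp_pos: [0.5911, 0.0459, 0.2042]
eef_rot: [-180.0, 0.0, -155.9]
contact_force: [0.6, 0.5, -0.0]
gripper_width: 0.0441
gripper_force: 0.0
time_s: 14.65
tcp_pos: [0.5802, -0.0349, 0.0982]
eef_rot: [180.0, -0.2, -160.0]
contact_force: [-0.1, -0.5, 0.8]
gripper_width: 0.044
gripper_force: 0.0
t 14.65 shift [-0.042  0.011  2.907] turn [ 0.009 -0.053  0.012] tcp [ 0.5802 -0.0349  0.0982] rot [ 180.    -0.2 -160. ] F [-0.1 -0.5  0.8] M [-0.03  0.07  0.02] w 0.044 gf 0.0 j6 -85.7
```

```bash
python3 -m pendant '[[[-0.02,0,1,0,0,0,0],[-0.02,0,1,0,0,0,0],[0,0,0.9,0,0,0,0],[0,0,0,0,0,0,-0.4],[0,0,0,0,0,0,-1],[0,0,0,0,0,0,-1],[0,0,0,0,0,0,-1],[0,0,0,0,0,0,-1]]]' 12
python3 -m pendant '[[[0,0,0,0,0,0,-1],[0,0,0,0,0,0,-1],[0,0,-0.5,0,0,0,-1],[0,0,-1,0,0,0,-1],[0,0,-1,0,0,0,-1],[0,0,-1,0,0,0,-1],[0,0,-1,0,0,0,-1],[0,0,0,0,0,0,-1]]]' 12
python3 -c "
from h import *
from math import *
# pot frame axis X' at 20deg
c=np.array([.535,.124]);X=np.array([cos(radians(20)),sin(radians(20))]);Y=np.array([-X[1],X[0]])
for a in((-16,0),(16,0),(0,-24),(0,24)): print(a,(c+(a[0]*X+a[1]*Y)/1000).round(4))
go(*(c-.016*X),.12,-160)"
```

```text
time_s: 15.45
tcp_pos: [0.5835, -0.0333, 0.0434]
eef_rot: [-180.0, 0.1, -159.9]
contact_force: [-0.2, -0.8, 4.7]
gripper_width: 0.0237
gripper_force: 12.0
time_s: 16.25
tcp_pos: [0.5842, -0.033, 0.1357]
eef_rot: [-179.9, 0.3, -159.9]
contact_force: [0.3, 0.5, 0.1]
gripper_width: 0.0243
gripper_force: 12.0
(-16, 0) [0.52   0.1185]
(16, 0) [0.55   0.1295]
(0, -24) [0.5432 0.1014]
(0, 24) [0.5268 0.1466]
t 16.25 shift [0.41  8.218 0.774] turn [-0.013  0.074  0.034] tcp [ 0.5842 -0.033   0.1357] rot [-179.9    0.3 -159.9] F [0.3 0.5 0.1] M [ 0.01 -0.06 -0.02] w 0.0243 gf 12.0 j6 -85.8
```

```bash
python3 -m pendant '[[[0.05,0.9,0,0,0,0,-1],[0.05,0.91,0,0,0,0,-1],[0.05,0.91,0,0,0,0,-1],[0.05,0.91,0,0,0,0,-1],[0.05,0.91,0,0,0,0,-1],[0.05,0.91,0,0,0,0,-1],[0.05,0.91,0,0,0,0,-1],[0.05,0.91,0,0,0,0,-1]]]'
python3 -m pendant '[[[0,0.5,0,0,0,0,-1],[0,0.45,0,0,0,0,-1],[0,0,0,0,0,0,-1],[0,0,0,0,0,0,-1],[0,0,0,0,0,0,-1],[0,0,0,0,0,0,-1],[0,0,0,0,0,0,-1],[0,0,0,0,0,0,-1]]]'
python3 -c "
from h import *
go(.52,.1185,.05,-160);shot('top','t2')"
```

```text
time_s: 17.05
tcp_pos: [0.5243, 0.1011, 0.132]
eef_rot: [180.0, -0.0, -159.9]
contact_force: [0.2, -0.1, -0.2]
gripper_width: 0.024
gripper_force: 12.0
time_s: 17.85
tcp_pos: [0.5186, 0.1181, 0.132]
eef_rot: [-180.0, -0.0, -159.9]
contact_force: [0.7, 0.3, -0.9]
gripper_width: 0.0243
gripper_force: 12.0
t 17.85 shift [-7.300e-02 -3.000e-03  4.101e+00] turn [-0.001 -0.002  0.018] tcp [0.5186 0.1181 0.132 ] rot [-180.    -0.  -159.9] F [ 0.7  0.3 -0.9] M [0.01 0.04 0.  ] w 0.0243 gf 12.0 j6 -103.9
```

```bash
python3 -m pendant '[[[-0.07,0,0.6,0,0,0,-1],[0,0,0.6,0,0,0,-1],[0,0,0.6,0,0,0,-1],[0,0,0.6,0,0,0,-1],[0,0,0.6,0,0,0,-1],[0,0,0.6,0,0,0,-1],[0,0,0.3,0,0,0,-1],[0,0,0.2,0,0,0,-1]]]'
python3 -c "
from h import *
go(.52,.1185,.05,-160)"
```

```text
time_s: 18.7
tcp_pos: [0.5196, 0.1187, 0.0492]
eef_rot: [-180.0, -0.1, -159.9]
contact_force: [0.2, 0.4, -0.4]
gripper_width: 0.0243
gripper_force: 12.0
t 18.7 shift [-0.013 -0.015 -0.039] turn [-0.003 -0.014  0.025] tcp [0.5196 0.1187 0.0492] rot [-1.800e+02 -1.000e-01 -1.599e+02] F [ 0.2  0.4 -0.4] M [ 0.   -0.02  0.01] w 0.0243 gf 12.0 j6 -103.9
```

```bash
python3 -m pendant '[[[0,0,0.15,0,0,0,-1],[0,0,0,0,0,0,-1],[0,0,0,0,0,0,-0.25],[0,0,0,0,0,0,-0.25],[0,0,0,0,0,0,-0.25],[0,0,0,0,0,0,-0.25],[0,0,-0.5,0,0,0,-0.25],[0,0,-1,0,0,0,-0.25]]]'
python3 -m pendant '[[[0,0,-1,0,0,0,-0.25],[0,0,-1,0,0,0,0],[0,0,-1,0,0,0,0],[0,-0.9,0,0,0,0,0],[0,-0.9,0,0,0,0,0],[0,-0.9,0,0,0,0,0],[0,-0.9,0,0,0,0,0],[0,-0.9,0,0,0,0,0]]]'
python3 - <<'E'
from h import *
d=shot('top','t3');cv2.imwrite('pics/t3c.png',cv2.resize(d['frame'][130:260,230:430],(800,520),interpolation=cv2.INTER_CUBIC))
go(.589,-.1522,.12,-160)
E
```

```text
time_s: 19.5
tcp_pos: [0.519, 0.1183, 0.0766]
eef_rot: [-180.0, -0.2, -159.9]
contact_force: [0.3, 0.7, 0.8]
gripper_width: 0.0331
gripper_force: 0.0
time_s: 20.3
tcp_pos: [0.5511, 0.0337, 0.138]
eef_rot: [180.0, 0.0, -159.9]
contact_force: [-0.2, 0.2, 0.4]
gripper_width: 0.0438
gripper_force: 0.0
t 20.35 shift [ 1.404 -9.292  0.896] turn [-0.007  0.005  0.019] tcp [0.5516 0.032  0.1378] rot [-180.     0.  -159.9] F [ 1.  -1.8  1. ] M [-0.28 -0.22 -0.03] w 0.0434 gf 0.0 j6 -93.6
```

View pics/t3c.png

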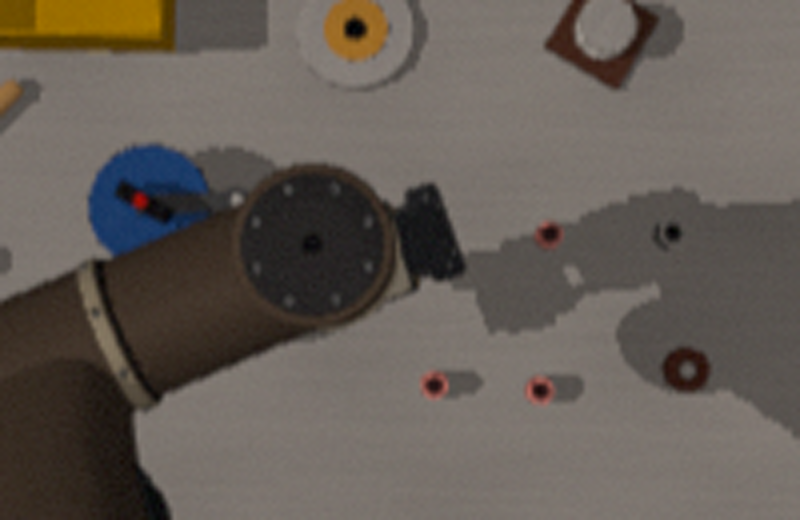

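The three remaining nozzles are unmoved at (549,235), (434,385) and (540,390). The cap is still aside with its vent at (141,201), and the arm hides the pot. Next is nozzle 2.

```bash
python3 -m pendant '[[[0.15,-0.95,0,0,0,0,0],[0.15,-0.95,0,0,0,0,0],[0.15,-0.95,0,0,0,0,0],[0.15,-0.95,0,0,0,0,0],[0.15,-0.95,0,0,0,0,0],[0.15,-0.95,0,0,0,0,0],[0.15,-0.95,0,0,0,0,0],[0.15,-0.95,0,0,0,0,0]]]'
python3 -m pendant '[[[0.1,-0.8,0,0,0,0,0],[0.1,-0.8,0,0,0,0,0],[0,0,0,0,0,0,0],[0,0,1,0,0,0,0],[0,0,1,0,0,0,0],[0,0,0,0,0,0,0],[0,0,0,0,0,0,0],[0,0,0,0,0,0,0]]]'
python3 -c "
from h import *
go(.589,-.1522,.04,-160)"
```

```text
time_s: 21.15
tcp_pos: [0.5806, -0.1173, 0.1378]
eef_rot: [-180.0, 0.0, -159.9]
contact_force: [0.1, -0.5, -0.4]
gripper_width: 0.0438
gripper_force: 0.0
time_s: 21.95
tcp_pos: [0.5885, -0.148, 0.0982]
eef_rot: [-180.0, 0.1, -159.9]
contact_force: [0.2, 0.4, 0.2]
gripper_width: 0.0441
gripper_force: 0.0
t 21.95 shift [ 0.053 -0.206  2.912] turn [-0.01   0.019  0.032] tcp [ 0.5885 -0.148   0.0982] rot [-1.800e+02  1.000e-01 -1.599e+02] F [0.2 0.4 0.2] M [ 0.03 -0.02  0.03] w 0.0441 gf 0.0 j6 -74.2
```

```bash
python3 -m pendant '[[[0.05,-0.2,1,0,0,0,0],[0,0,1,0,0,0,0],[0,0,0.9,0,0,0,0],[0,0,0,0,0,0,-0.4],[0,0,0,0,0,0,-1],[0,0,0,0,0,0,-1],[0,0,0,0,0,0,-1],[0,0,0,0,0,0,-1]]]' 12
python3 -m pendant '[[[0,0,0,0,0,0,-1],[0,0,0,0,0,0,-1],[0,0,-0.5,0,0,0,-1],[0,0,-1,0,0,0,-1],[0,0,-1,0,0,0,-1],[0,0,-1,0,0,0,-1],[0,0,-1,0,0,0,-1],[0,0,0,0,0,0,-1]]]' 12
python3 -c "
from h import *
go(.55,.1295,.12,-160)"
```

```text
time_s: 22.75
tcp_pos: [0.5892, -0.1522, 0.0405]
eef_rot: [-179.9, 0.1, -159.9]
contact_force: [-0.1, -0.5, 5.8]
gripper_width: 0.0243
gripper_force: 12.0
time_s: 23.55
tcp_pos: [0.5898, -0.1524, 0.1328]
eef_rot: [-179.9, 0.3, -159.9]
contact_force: [-0.4, 0.3, 1.0]
gripper_width: 0.0246
gripper_force: 12.0
t 23.55 shift [-2.977 13.92   0.626] turn [-0.03   0.07   0.031] tcp [ 0.5898 -0.1524  0.1328] rot [-179.9    0.3 -159.9] F [-0.4  0.3  1. ] M [-0.01 -0.09  0.04] w 0.0246 gf 12.0 j6 -73.8
```

```bash
python3 -m pendant '[[[-0.2,0.92,0,0,0,0,-1],[-0.2,0.92,0,0,0,0,-1],[-0.2,0.92,0,0,0,0,-1],[-0.2,0.92,0,0,0,0,-1],[-0.2,0.92,0,0,0,0,-1],[-0.2,0.92,0,0,0,0,-1],[-0.2,0.92,0,0,0,0,-1],[-0.2,0.92,0,0,0,0,-1]]]'
python3 -m pendant '[[[-0.2,0.92,0,0,0,0,-1],[-0.2,0.92,0,0,0,0,-1],[-0.2,0.92,0,0,0,0,-1],[-0.2,0.92,0,0,0,0,-1],[-0.2,0.92,0,0,0,0,-1],[-0.2,0.92,0,0,0,0,-1],[-0.2,0.92,0,0,0,0,-1],[0,0,0,0,0,0,-1]]]'
python3 -m pendant '[[[0,0,0,0,0,0,-1],[0,0,0,0,0,0,-1],[0,0,0,0,0,0,-1],[0,0,0,0,0,0,-1],[0,0,0,0,0,0,-1],[0,0,0,0,0,0,-1],[0,0,0,0,0,0,-1],[0,0,0,0,0,0,-1]]]'
python3 -c "
from h import *
go(.55,.1295,.047,-160)"
```

```text
time_s: 24.35
tcp_pos: [0.567, -0.0023, 0.1289]
eef_rot: [180.0, -0.0, -159.9]
contact_force: [0.3, -0.7, -1.1]
gripper_width: 0.0246
gripper_force: 12.0
time_s: 25.15
tcp_pos: [0.5493, 0.1292, 0.129]
eef_rot: [180.0, -0.0, -159.8]
contact_force: [0.9, -0.3, -0.3]
gripper_width: 0.0249
gripper_force: 12.0
time_s: 25.95
tcp_pos: [0.5497, 0.1276, 0.1291]
eef_rot: [180.0, 0.0, -159.9]
contact_force: [1.0, -0.7, -0.2]
gripper_width: 0.0246
gripper_force: 12.0
t 25.95 shift [-0.049  0.085  4.105] turn [0.    0.    0.023] tcp [0.5497 0.1276 0.1291] rot [ 180.     0.  -159.9] F [ 1.  -0.7 -0.2] M [ 0.01 -0.    0.07] w 0.0246 gf 12.0 j6 -102.8
```

```bash
python3 -m pendant '[[[-0.05,0.08,0.6,0,0,0,-1],[0,0,0.6,0,0,0,-1],[0,0,0.6,0,0,0,-1],[0,0,0.6,0,0,0,-1],[0,0,0.6,0,0,0,-1],[0,0,0.6,0,0,0,-1],[0,0,0.3,0,0,0,-1],[0,0,0.2,0,0,0,-1]]]'
python3 -m pendant '[[[0,0,0,0,0,0,-1],[0,0,0,0,0,0,-1],[0,0,0,0,0,0,-0.25],[0,0,0,0,0,0,-0.25],[0,0,0,0,0,0,-0.25],[0,0,0,0,0,0,-0.25],[0,0,-0.5,0,0,0,-0.25],[0,0,-1,0,0,0,-0.25]]]'
python3 -m pendant '[[[0,0,-1,0,0,0,-0.25],[0,0,-1,0,0,0,0],[0,0,-1,0,0,0,0],[0,-0.9,0,0,0,0,0],[0,-0.9,0,0,0,0,0],[0,-0.9,0,0,0,0,0],[0,-0.9,0,0,0,0,0],[0,-0.9,0,0,0,0,0]]]'
python3 - <<'E'
from h import *
d=shot('top','t4')
go(.4504,-.0474,.12,-160)
# pink check
c=lambda im:cv2.inRange(cv2.cvtColor(im,cv2.COLOR_BGR2HSV),(0,60,60),(8,180,255))
n,_,st,ce=cv2.connectedComponentsWithStats(c(d['frame'][150:250,300:420]))
for s,q in zip(st[1:],ce[1:]):
    if s[4]>8: print(s[4],px(d,q[0]+300,q[1]+150,.03).round(4))
E
```

```text
time_s: 26.75
tcp_pos: [0.5499, 0.1293, 0.0462]
eef_rot: [-180.0, -0.1, -159.9]
contact_force: [-0.2, -0.1, -0.2]
gripper_width: 0.0243
gripper_force: 12.0
time_s: 27.55
tcp_pos: [0.5491, 0.1289, 0.0766]
eef_rot: [-180.0, -0.2, -159.9]
contact_force: [-0.5, -0.2, 0.1]
gripper_width: 0.0331
gripper_force: 0.0
time_s: 28.35
tcp_pos: [0.5812, 0.0443, 0.138]
eef_rot: [-180.0, 0.0, -159.9]
contact_force: [0.1, 0.6, -0.3]
gripper_width: 0.044
gripper_force: 0.0
t 28.4 shift [ 7.714 -1.967  0.893] turn [-0.007  0.006  0.018] tcp [0.5818 0.0425 0.1379] rot [-180.     0.  -159.9] F [ 1.2 -1.7  0.2] M [-0.23 -0.2  -0.05] w 0.0437 gf 0.0 j6 -93.3
37 [ 0.4604 -0.2777  0.03  ]
40 [ 0.4508 -0.0473  0.03  ]
44 [ 0.4462 -0.1438  0.03  ]
```

```bash
python3 -m pendant '[[[0.96,-0.24,0,0,0,0,0],[0.96,-0.24,0,0,0,0,0],[0.96,-0.24,0,0,0,0,0],[0.96,-0.24,0,0,0,0,0],[0.96,-0.24,0,0,0,0,0],[0.96,-0.24,0,0,0,0,0],[0.96,-0.24,0,0,0,0,0],[0.96,-0.24,0,0,0,0,0]]]'
python3 -m pendant '[[[0,0,0.9,0,0,0,0],[0,0,1,0,0,0,0],[0,0,0,0,0,0,0],[0,0,0,0,0,0,0],[0,0,0,0,0,0,0],[0,0,0,0,0,0,0],[0,0,0,0,0,0,0],[0,0,0,0,0,0,0]]]'
python3 -c "
from h import *
go(.4506,-.0474,.04,-160)"
```

```text
time_s: 29.2
tcp_pos: [0.4493, -0.0443, 0.1378]
eef_rot: [-180.0, 0.0, -159.9]
contact_force: [-0.0, -0.7, -0.7]
gripper_width: 0.044
gripper_force: 0.0
time_s: 30.0
tcp_pos: [0.4501, -0.0438, 0.0994]
eef_rot: [-180.0, 0.0, -159.9]
contact_force: [-1.3, -0.3, -0.0]
gripper_width: 0.044
gripper_force: 0.0
t 30.0 shift [ 0.04  -0.175  2.971] turn [-0.     0.009  0.026] tcp [ 0.4501 -0.0438  0.0994] rot [-180.     0.  -159.9] F [-1.3 -0.3 -0. ] M [ 0.03 -0.02  0.04] w 0.044 gf 0.0 j6 -89.4
```

```bash
python3 -m pendant '[[[0.04,-0.17,1,0,0,0,0],[0,0,1,0,0,0,0],[0,0,0.95,0,0,0,0],[0,0,0,0,0,0,-0.4],[0,0,0,0,0,0,-1],[0,0,0,0,0,0,-1],[0,0,0,0,0,0,-1],[0,0,0,0,0,0,-1]]]' 12
python3 -m pendant '[[[0,0,0,0,0,0,-1],[0,0,0,0,0,0,-1],[0,0,-0.5,0,0,0,-1],[0,0,-1,0,0,0,-1],[0,0,-1,0,0,0,-1],[0,0,-1,0,0,0,-1],[0,0,-1,0,0,0,-1],[0,0,0,0,0,0,-1]]]' 12
python3 -c "
from h import *
go(.5432,.1014,.12,-160)"
```

```text
time_s: 30.8
tcp_pos: [0.451, -0.0472, 0.0409]
eef_rot: [-180.0, 0.1, -159.9]
contact_force: [0.2, -0.3, 3.2]
gripper_width: 0.0247
gripper_force: 12.0
time_s: 31.6
tcp_pos: [0.4518, -0.0471, 0.1332]
eef_rot: [-180.0, 0.3, -159.9]
contact_force: [0.2, 0.4, -0.5]
gripper_width: 0.0245
gripper_force: 12.0
t 31.6 shift [-6.843  5.399  0.688] turn [-0.009  0.071  0.032] tcp [ 0.4518 -0.0471  0.1332] rot [-180.     0.3 -159.9] F [ 0.2  0.4 -0.5] M [ 0.06 -0.06 -0.  ] w 0.0245 gf 12.0 j6 -89.0
```

Run:
```python
from h import *
d=shot('top','t5');s=shot('side','s5')
a=cv2.resize(d['frame'][170:230,255:325],(500,430),interpolation=cv2.INTER_CUBIC)
print(proj(s,[.535,.124,.02]),proj(d,[.535,.124,.02]))
u,v=map(int,proj(s,[.535,.124,.02]))
b=cv2.resize(s['frame'][max(v-40,0):v+40,max(u-28,0):u+28],(300,430))
cv2.imwrite('pics/t5c.png',np.hstack([a,b]))
```

```text
(np.float64(290.82046917202325), np.float64(192.51280050871114)) (np.float64(291.97070471450166), np.float64(202.33966315892226))
```

View pics/t5c.png

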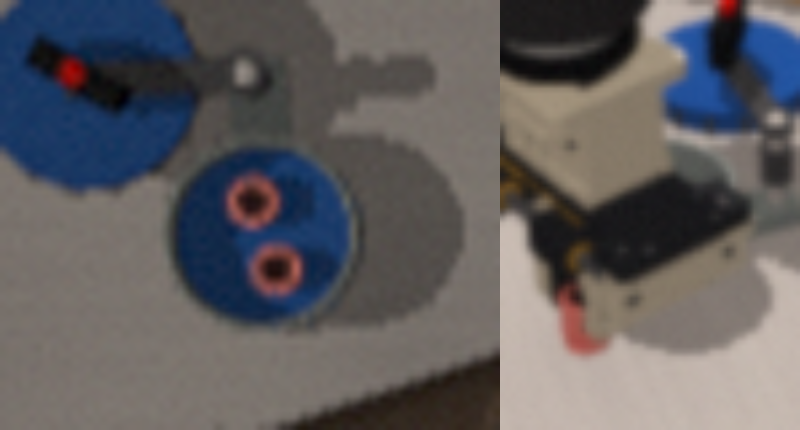

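Left half: two nozzles stand in the open pot at (251,200) and (276,269), with free room on either side. Now the third.

```bash
python3 -m pendant '[[[-0.85,0.67,0,0,0,0,-1],[-0.85,0.67,0,0,0,0,-1],[-0.85,0.67,0,0,0,0,-1],[-0.85,0.67,0,0,0,0,-1],[-0.85,0.67,0,0,0,0,-1],[-0.85,0.67,0,0,0,0,-1],[-0.85,0.67,0,0,0,0,-1],[-0.85,0.67,0,0,0,0,-1]]]'
python3 -m pendant '[[[0,0,0,0,0,0,-1],[0,0,0.5,0,0,0,-1],[0,0,0.5,0,0,0,-1],[0,0,0.5,0,0,0,-1],[0,0,0.5,0,0,0,-1],[0,0,0,0,0,0,-1],[0,0,0,0,0,0,-1],[0,0,0,0,0,0,-1]]]'
python3 -c "
from h import *
go(.5432,.1014,.074,-160)"
```

```text
time_s: 32.5
tcp_pos: [0.5421, 0.1017, 0.1299]
eef_rot: [-180.0, -0.0, -159.9]
contact_force: [0.5, 0.4, -1.0]
gripper_width: 0.0243
gripper_force: 12.0
time_s: 33.3
tcp_pos: [0.5415, 0.1, 0.0904]
eef_rot: [-180.0, 0.0, -159.9]
contact_force: [-0.7, -0.4, -0.4]
gripper_width: 0.0245
gripper_force: 12.0
t 33.3 shift [-0.103  0.036  0.822] turn [-0.     0.009  0.024] tcp [0.5415 0.1    0.0904] rot [-180.     0.  -159.9] F [-0.7 -0.4 -0.4] M [ 0.03 -0.   -0.  ] w 0.0245 gf 12.0 j6 -100.8
```

```bash
python3 -m pendant '[[[-0.1,0.04,0.4,0,0,0,-1],[0,0,0.45,0,0,0,-1],[0,0,0,0,0,0,-1],[0,0,0,0,0,0,-1],[0,0,0,0,0,0,-0.25],[0,0,0,0,0,0,-0.25],[0,0,0,0,0,0,-0.25],[0,0,0,0,0,0,-0.25]]]'
python3 -m pendant '[[[0,0,-1,0,0,0,-0.25],[0,0,-1,0,0,0,0],[0,0,-1,0,0,0,0],[0.9,-0.6,0,0,0,0,0],[0.9,-0.6,0,0,0,0,0],[0.9,-0.6,0,0,0,0,0],[0.9,-0.6,0,0,0,0,0],[0.9,-0.6,0,0,0,0,0]]]'
python3 - <<'E'
from h import *
d=shot('top','t6')
go(.4466,-.1442,.12,-160)
im=cv2.inRange(cv2.cvtColor(d['frame'],cv2.COLOR_BGR2HSV),(0,60,60),(8,180,255))[150:250,300:420]
n,_,st,ce=cv2.connectedComponentsWithStats(im)
for s,q in zip(st[1:],ce[1:]):
    if s[4]>8: print(s[4],px(d,q[0]+300,q[1]+150,.03).round(4))
E
```

```text
time_s: 34.1
tcp_pos: [0.5429, 0.1015, 0.0733]
eef_rot: [180.0, 0.0, -159.9]
contact_force: [0.1, -0.2, -0.3]
gripper_width: 0.0331
gripper_force: 0.0
time_s: 34.9
tcp_pos: [0.4781, 0.0132, 0.1332]
eef_rot: [180.0, 0.0, -159.9]
contact_force: [0.2, 0.1, 0.4]
gripper_width: 0.0439
gripper_force: 0.0
t 34.95 shift [ 4.024 -6.804  0.647] turn [ 0.006 -0.025  0.012] tcp [0.4756 0.0112 0.1329] rot [ 1.8e+02 -1.0e-01 -1.6e+02] F [-4.3 -3.1 -1.2] M [-0.42  0.71 -0.01] w 0.0441 gf 0.0 j6 -95.0
39 [ 0.446  -0.1433  0.03  ]
```

```bash
python3 -m pendant '[[[0.5,-0.84,0,0,0,0,0],[0.5,-0.84,0,0,0,0,0],[0.5,-0.84,0,0,0,0,0],[0.5,-0.84,0,0,0,0,0],[0.5,-0.84,0,0,0,0,0],[0.5,-0.84,0,0,0,0,0],[0.5,-0.84,0,0,0,0,0],[0.5,-0.84,0,0,0,0,0]]]'
python3 -m pendant '[[[0,0,0.7,0,0,0,0],[0,0,1,0,0,0,0],[0,0,0,0,0,0,0],[0,0,0,0,0,0,0],[0,0,0,0,0,0,0],[0,0,0,0,0,0,0],[0,0,0,0,0,0,0],[0,0,0,0,0,0,0]]]'
python3 - <<'E'
from h import *
go(.4464,-.144,.04,-160)
d=shot('top','t7')
cv2.imwrite('pics/t7c.png',cv2.resize(d['frame'][170:250,255:385],(780,480),interpolation=cv2.INTER_CUBIC))
E
```

```text
time_s: 35.75
tcp_pos: [0.4494, -0.1406, 0.1332]
eef_rot: [-180.0, 0.0, -159.9]
contact_force: [0.6, 0.2, 0.2]
gripper_width: 0.0436
gripper_force: 0.0
time_s: 36.55
tcp_pos: [0.4502, -0.1394, 0.0995]
eef_rot: [-180.0, 0.0, -159.9]
contact_force: [0.6, 0.7, -1.0]
gripper_width: 0.0441
gripper_force: 0.0
t 36.55 shift [ 0.26  -0.15   2.973] turn [-0.002  0.01   0.029] tcp [ 0.4502 -0.1394  0.0995] rot [-180.     0.  -159.9] F [ 0.6  0.7 -1. ] M [ 0.02  0.02 -0.03] w 0.0441 gf 0.0 j6 -76.7
```

View pics/t7c.png

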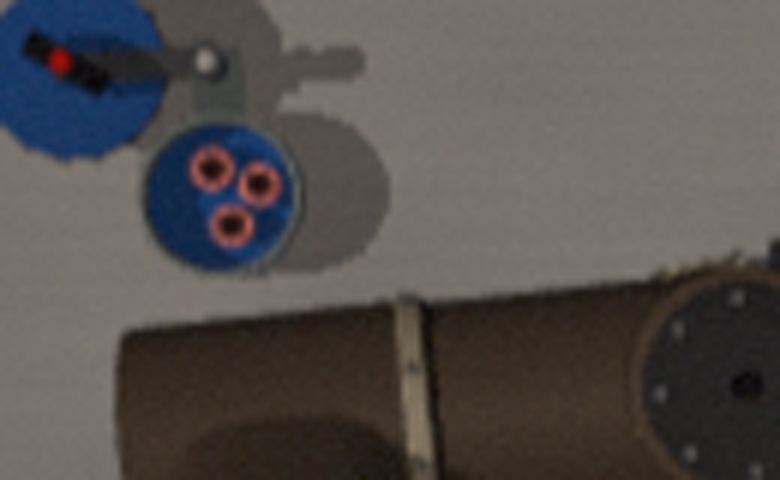

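Three nozzles stand in the pot at (211,168), (231,227) and (259,185), and the left side near (178,207) is free for the fourth.

```bash
python3 -m pendant '[[[0.26,-0.15,1,0,0,0,0],[0,0,1,0,0,0,0],[0,0,0.95,0,0,0,0],[0,0,0,0,0,0,-0.4],[0,0,0,0,0,0,-1],[0,0,0,0,0,0,-1],[0,0,0,0,0,0,-1],[0,0,0,0,0,0,-1]]]' 12
python3 -m pendant '[[[0,0,0,0,0,0,-1],[0,0,0,0,0,0,-1],[0,0,-0.5,0,0,0,-1],[0,0,-1,0,0,0,-1],[0,0,-1,0,0,0,-1],[0,0,-1,0,0,0,-1],[0,0,-1,0,0,0,-1],[0,0,0,0,0,0,-1]]]' 12
python3 -c "
from h import *
go(.5266,.147,.12,-160)"
```

```text
time_s: 37.4
tcp_pos: [0.4468, -0.1441, 0.0409]
eef_rot: [-180.0, 0.1, -159.9]
contact_force: [0.8, -0.2, 3.7]
gripper_width: 0.0244
gripper_force: 12.0
time_s: 38.2
tcp_pos: [0.4476, -0.1442, 0.1331]
eef_rot: [-179.9, 0.3, -159.9]
contact_force: [0.2, 0.2, -0.6]
gripper_width: 0.0243
gripper_force: 12.0
t 38.2 shift [-8.716 12.311  0.676] turn [-0.024  0.066  0.031] tcp [ 0.4476 -0.1442  0.1331] rot [-179.9    0.3 -159.9] F [ 0.2  0.2 -0.6] M [ 0.03 -0.04 -0.01] w 0.0243 gf 12.0 j6 -76.1
```

```bash
python3 -m pendant '[[[-0.62,0.88,0,0,0,0,-1],[-0.62,0.88,0,0,0,0,-1],[-0.62,0.88,0,0,0,0,-1],[-0.62,0.88,0,0,0,0,-1],[-0.62,0.88,0,0,0,0,-1],[-0.62,0.88,0,0,0,0,-1],[-0.62,0.88,0,0,0,0,-1],[-0.62,0.88,0,0,0,0,-1]]]'
python3 -m pendant '[[[-0.62,0.88,0,0,0,0,-1],[-0.62,0.88,0,0,0,0,-1],[-0.62,0.88,0,0,0,0,-1],[-0.62,0.88,0,0,0,0,-1],[-0.62,0.88,0,0,0,0,-1],[-0.62,0.88,0,0,0,0,-1],[0,0,0,0,0,0,-1],[0,0,0,0,0,0,-1]]]'
python3 -m pendant '[[[0,0,0,0,0,0,-1],[0,0,0.5,0,0,0,-1],[0,0,0.5,0,0,0,-1],[0,0,0.5,0,0,0,-1],[0,0,0.5,0,0,0,-1],[0,0,0,0,0,0,-1],[0,0,0,0,0,0,-1],[0,0,0,0,0,0,-1]]]'
python3 -c "
from h import *
go(.5266,.147,.074,-160)"
```

```text
time_s: 39.0
tcp_pos: [0.4905, 0.0229, 0.1299]
eef_rot: [180.0, -0.0, -159.9]
contact_force: [-0.6, 0.2, -1.2]
gripper_width: 0.0242
gripper_force: 12.0
time_s: 39.8
tcp_pos: [0.5244, 0.1475, 0.1297]
eef_rot: [-180.0, -0.0, -159.9]
contact_force: [-0.0, 0.2, -0.4]
gripper_width: 0.0242
gripper_force: 12.0
time_s: 40.6
tcp_pos: [0.5247, 0.147, 0.0903]
eef_rot: [180.0, 0.0, -159.9]
contact_force: [-0.5, 0.6, -0.0]
gripper_width: 0.0245
gripper_force: 12.0
t 40.6 shift [-0.086 -0.034  0.817] turn [0.    0.007 0.026] tcp [0.5247 0.147  0.0903] rot [ 180.     0.  -159.9] F [-0.5  0.6 -0. ] M [ 0.02 -0.04  0.  ] w 0.0245 gf 12.0 j6 -106.2
```

```bash
python3 -m pendant '[[[-0.08,-0.03,0.4,0,0,0,-1],[0,0,0.45,0,0,0,-1],[0,0,0,0,0,0,-1],[0,0,0,0,0,0,-1],[0,0,0,0,0,0,-0.25],[0,0,0,0,0,0,-0.25],[0,0,0,0,0,0,-0.25],[0,0,0,0,0,0,-0.25]]]'
python3 -m pendant '[[[0,0,-1,0,0,0,-0.25],[0,0,-1,0,0,0,0],[0,0,-1,0,0,0,0],[0,0,-1,0,0,0,0],[0,0,-1,0,0,0,0],[0,0,-1,0,0,0,0],[0,0,-1,0,0,0,0],[0,0,0,0,0,0,0]]]'
python3 -c "
from h import *
go(.6104,.2105,.2,-160)"
```

```text
time_s: 41.4
tcp_pos: [0.5263, 0.147, 0.0733]
eef_rot: [180.0, 0.0, -159.9]
contact_force: [-0.5, -0.8, 0.7]
gripper_width: 0.0326
gripper_force: 0.0
time_s: 42.2
tcp_pos: [0.5275, 0.1475, 0.2162]
eef_rot: [180.0, 0.3, -159.9]
contact_force: [0.9, 0.2, -0.1]
gripper_width: 0.0437
gripper_force: 0.0
t 42.2 shift [-4.969  1.53   0.836] turn [0.009 0.073 0.031] tcp [0.5275 0.1475 0.2162] rot [ 180.     0.3 -159.9] F [ 0.9  0.2 -0.1] M [ 0.02 -0.07  0.04] w 0.0437 gf 0.0 j6 -106.1
```

```bash
python3 -m pendant '[[[-0.83,0.25,0,0,0,0,0],[-0.83,0.25,0,0,0,0,0],[-0.83,0.25,0,0,0,0,0],[-0.83,0.25,0,0,0,0,0],[-0.83,0.25,0,0,0,0,0],[-0.83,0.25,0,0,0,0,0],[0,0,0,0,0,-1,0],[0,0,0,0,0,-1,0]]]'
python3 -m pendant '[[[0,0,0,0,0,-1,0],[0,0,0,0,0,-1,0],[0,0,0,0,0,-1,0],[0,0,0,0,0,-1,0],[0,0,0,0,0,-1,0],[0,0,0,0,0,-1,0],[0,0,0,0,0,-1,0],[0,0,0,0,0,-1,0]]]'
python3 - <<'E'
from h import *
d=shot('top','t8');s=shot('side','s8')
a=cv2.resize(d['frame'][170:230,255:325],(500,430),interpolation=cv2.INTER_CUBIC)
u,v=map(int,proj(s,[.535,.124,.02]))
b=cv2.resize(s['frame'][v-40:v+40,u-28:u+28],(300,430))
cv2.imwrite('pics/t8c.png',np.hstack([a,b]))
go(.6104,.211,.0987,-120.1)
E
```

```text
time_s: 43.0
tcp_pos: [0.6094, 0.2095, 0.2118]
eef_rot: [180.0, -0.1, -151.7]
contact_force: [-0.3, 0.4, -0.6]
gripper_width: 0.044
gripper_force: 0.0
time_s: 43.8
tcp_pos: [0.6091, 0.2092, 0.2124]
eef_rot: [180.0, -0.0, -119.7]
contact_force: [0.3, -0.2, -0.5]
gripper_width: 0.0439
gripper_force: 0.0
t 43.9 shift [-0.113 -0.012  5.687] turn [ 0.007 -0.009  0.063] tcp [0.6092 0.2092 0.2125] rot [ 180.    -0.  -119.8] F [-0.1  0.1 -0.2] M [ 0.04  0.06 -0.02] w 0.044 gf 0.0 j6 -66.1
```

View pics/t8c.png

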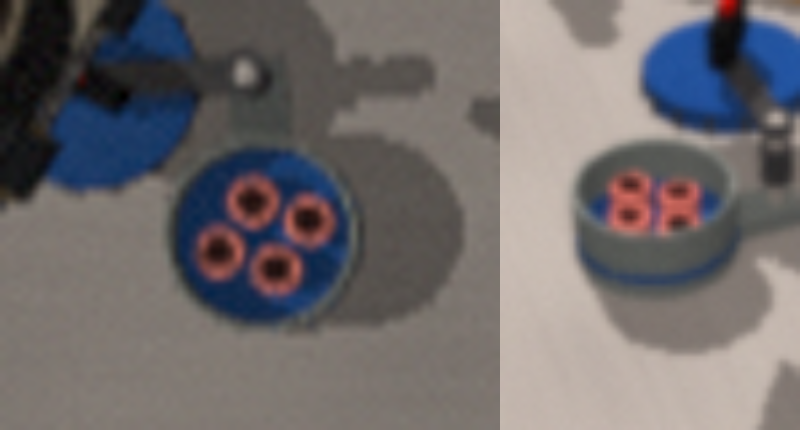

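All four nozzles stand in the pot at (253,200), (309,219), (219,251) and (276,270). Now I regrip the cap.

```bash
python3 -m pendant '[[[-0.1,0,0.9,0,0,0,0],[0,0,0.9,0,0,0,0],[0,0,0.9,0,0,0,0],[0,0,0.9,0,0,0,0],[0,0,0.9,0,0,0,0],[0,0,0.9,0,0,0,0],[0,0,0.3,0,0,0,0],[0,0,0,0,0,0,0]]]' 25
python3 -m pendant '[[[0,0,0,0,0,0,-0.3],[0,0,0,0,0,0,-0.5],[0,0,0,0,0,0,-0.7],[0,0,0,0,0,0,-1],[0,0,0,0,0,0,-1],[0,0,0,0,0,0,-1],[0,0,0,0,0,0,-1],[0,0,0,0,0,0,-1]]]' 30
python3 - <<'E'
from h import *
arm(); go(.61,.211,.0987)
s=r.get_state();post=np.array([.6155,.1315]);p=s['tcp_pos'][:2]
a=np.radians(4);M=np.array([[np.cos(a),-np.sin(a)],[np.sin(a),np.cos(a)]])
q=post+M@(p-post);T=R.from_euler('xyz',s['eef_rot'],degrees=True)
print(T.inv().apply([*(q-p),0])/.02)
E
```

```text
time_s: 44.7
tcp_pos: [0.6099, 0.2107, 0.098]
eef_rot: [179.9, -0.1, -120.0]
contact_force: [0.1, 0.3, -0.2]
gripper_width: 0.0441
gripper_force: 0.0
time_s: 45.5
tcp_pos: [0.6106, 0.2113, 0.0995]
eef_rot: [-180.0, 0.0, -119.9]
contact_force: [-1.8, 2.0, 5.2]
gripper_width: 0.0156
gripper_force: 30.0
radius 0.08 swing deg 91.36008808194731 yaw -119.9 F [-1.8  2.   5.2] M [ 0.66  0.83 -0.15] [0.6106 0.2113 0.0995]
t 45.5 shift [0.027 0.017 0.041] turn [-0.004  0.009 -0.   ] tcp [0.6106 0.2113 0.0995] rot [-180.     0.  -119.9] F [-1.8  2.   5.2] M [ 0.66  0.83 -0.15] w 0.0156 gf 30.0 j6 -66.3
[ 1.61775813e-01  2.27349890e-01 -1.67011633e-04]
```

```bash
python3 -m pendant '[[[0.16,0.228,0,0,0,-1,-1],[0.16,0.228,0,0,0,-1,-1],[0.16,0.228,0,0,0,-1,-1],[0.16,0.228,0,0,0,-1,-1],[0.16,0.228,0,0,0,-1,-1],[0.16,0.228,0,0,0,-1,-1],[0.16,0.228,0,0,0,-1,-1],[0.16,0.228,0,0,0,-1,-1]]]'
python3 -c "
from h import *
arm()"
python3 -m pendant '[[[0.16,0.228,0,0,0,-1,-1],[0.16,0.228,0,0,0,-1,-1],[0.16,0.228,0,0,0,-1,-1],[0.16,0.228,0,0,0,-1,-1],[0.16,0.228,0,0,0,-1,-1],[0.16,0.228,0,0,0,-1,-1],[0.16,0.228,0,0,0,-1,-1],[0,0,0,0,0,0,-1]]]'
python3 -c "
from h import *
arm()"
```

```text
time_s: 46.3
tcp_pos: [0.5694, 0.1971, 0.0996]
eef_rot: [-179.9, 0.1, -87.7]
contact_force: [0.1, 1.3, 3.7]
gripper_width: 0.0159
gripper_force: 30.0
radius 0.0802 swing deg 59.78170277925739 yaw -87.7 F [0.1 1.3 3.7] M [ 0.78  0.18 -0.06] [0.5694 0.1971 0.0996]
time_s: 47.1
tcp_pos: [0.5436, 0.1673, 0.0995]
eef_rot: [-180.0, 0.0, -59.8]
contact_force: [-2.4, 0.0, 5.3]
gripper_width: 0.0159
gripper_force: 30.0
radius 0.0803 swing deg 31.365934852702054 yaw -59.8 F [-2.4  0.   5.3] M [0.37 1.17 0.09] [0.5436 0.1673 0.0995]
```

```bash
python3 -m pendant '[[[0.16,0.228,0,0,0,-1,-1],[0.16,0.228,0,0,0,-1,-1],[0.16,0.228,0,0,0,-1,-1],[0.16,0.228,0,0,0,-1,-1],[0.16,0.228,0,0,0,-1,-1],[0.16,0.228,0,0,0,-1,-1],[0.16,0.228,0,0,0,-1,-1],[0.14,0.2,0,0,0,-0.85,-1]]]'
python3 -c "
from h import *
arm();go(.5354,.1245,.0987)"
```

```text
time_s: 47.9
tcp_pos: [0.5354, 0.1249, 0.0994]
eef_rot: [-180.0, -0.0, -28.5]
contact_force: [-3.5, 2.0, 6.8]
gripper_width: 0.0158
gripper_force: 30.0
radius 0.0804 swing deg 0.16488078789569727 yaw -28.5 F [-3.5  2.   6.8] M [0.84 1.16 0.04] [0.5354 0.1249 0.0994]
t 47.9 shift [0.01  0.016 0.035] turn [-0.003 -0.001  0.   ] tcp [0.5354 0.1249 0.0994] rot [-180.    -0.   -28.5] F [-3.5  2.   6.8] M [0.84 1.16 0.04] w 0.0158 gf 30.0 j6 28.0
```

```bash
python3 -m pendant '[[[0.024,0.044,0,0,0,0,-1],[0,0,0.014,0,0,1,-1],[0,0,0.014,0,0,1,-1],[0,0,0.014,0,0,1,-1],[0,0,0.014,0,0,1,-1],[0,0,0.014,0,0,1,-1],[0,0,0.014,0,0,1,-1],[0,0,0.014,0,0,1,-1]]]'
python3 -c "
from h import *
arm()"
python3 -m pendant '[[[0,0,0.014,0,0,1,-1],[0,0,0.014,0,0,1,-1],[0,0,0.014,0,0,1,-1],[0,0,0.014,0,0,1,-1],[0,0,0.014,0,0,1,-1],[0,0,0.014,0,0,1,-1],[0,0,0.014,0,0,1,-1],[0,0,0.014,0,0,1,-1]]]'
python3 -c "
from h import *
arm()"
```

```text
time_s: 48.7
tcp_pos: [0.5354, 0.1244, 0.0975]
eef_rot: [-180.0, 0.0, -56.8]
contact_force: [-3.7, 3.4, 7.7]
gripper_width: 0.0154
gripper_force: 30.0
radius 0.0804 swing deg 359.87039080234223 yaw -56.8 F [-3.7  3.4  7.7] M [1.54 1.68 0.04] [0.5354 0.1244 0.0975]
time_s: 49.5
tcp_pos: [0.5353, 0.1244, 0.0953]
eef_rot: [-180.0, 0.0, -88.8]
contact_force: [-4.8, 2.8, 6.9]
gripper_width: 0.0159
gripper_force: 30.0
radius 0.0805 swing deg 359.86111112159654 yaw -88.8 F [-4.8  2.8  6.9] M [1.58 1.8  0.08] [0.5353 0.1244 0.0953]
```

```bash
python3 -m pendant '[[[0,0,0.014,0,0,1,-1],[0,0,0.014,0,0,1,-1],[0,0,0.014,0,0,1,-1],[0,0,0.014,0,0,1,-1],[0,0,0.014,0,0,1,-1],[0,0,0.014,0,0,1,-1],[0,0,0.014,0,0,1,-1],[0,0,0.014,0,0,1,-1]]]'
python3 -m pendant '[[[0,0,0.014,0,0,1,-1],[0,0,0.014,0,0,1,-1],[0,0,0.014,0,0,1,-1],[0,0,0.014,0,0,1,-1],[0,0,0.014,0,0,1,-1],[0,0,0.014,0,0,1,-1],[0,0,0.014,0,0,1,-1],[0,0,0.014,0,0,1,-1]]]'
python3 -c "
from h import *
arm()"
python3 -m pendant '[[[0,0,0.014,0,0,1,-1],[0,0,0.014,0,0,1,-1],[0,0,0.014,0,0,1,-1],[0,0,0.014,0,0,1,-1],[0,0,0,0,0,0,-1],[0,0,0,0,0,0,-1],[0,0,0,0,0,0,-1],[0,0,0,0,0,0,-1]]]'
python3 -c "
from h import *
arm()"
```

```text
time_s: 50.3
tcp_pos: [0.5352, 0.1244, 0.0931]
eef_rot: [180.0, 0.0, -120.8]
contact_force: [-6.3, 3.7, 8.6]
gripper_width: 0.0159
gripper_force: 30.0
time_s: 51.1
tcp_pos: [0.5351, 0.1245, 0.0908]
eef_rot: [180.0, 0.0, -152.8]
contact_force: [-7.0, 4.2, 8.9]
gripper_width: 0.016
gripper_force: 30.0
radius 0.0807 swing deg 359.92247884225446 yaw -152.8 F [-7.   4.2  8.9] M [1.91 2.22 0.06] [0.5351 0.1245 0.0908]
time_s: 51.9
tcp_pos: [0.5351, 0.1245, 0.0897]
eef_rot: [180.0, -0.0, -168.6]
contact_force: [-6.4, 3.7, 8.4]
gripper_width: 0.0156
gripper_force: 30.0
radius 0.0807 swing deg 359.9099944622281 yaw -168.6 F [-6.4  3.7  8.4] M [ 1.83  2.07 -0.15] [0.5351 0.1245 0.0897]
```

```bash
python3 -m pendant '[[[0,0,0.007,0,0,0.5,-1],[0,0,0.007,0,0,0.5,-1],[0,0,0.007,0,0,0.5,-1],[0,0,0,0,0,0,-1],[0,0,0,0,0,0,-1],[0,0,0,0,0,0,-1],[0,0,0,0,0,0,-1],[0,0,0,0,0,0,-1]]]'
python3 -c "
from h import *
arm()"
python3 -m pendant '[[[0,0,0.007,0,0,0.5,-1],[0,0,0,0,0,0.5,-1],[0,0,0,0,0,0,-1],[0,0,0,0,0,0,-1],[0,0,0,0,0,0,-1],[0,0,0,0,0,0,-1],[0,0,0,0,0,0,-1],[0,0,0,0,0,0,-1]]]'
python3 -c "
from h import *
arm()"
```

```text
time_s: 52.7
tcp_pos: [0.535, 0.1245, 0.0892]
eef_rot: [180.0, -0.0, -174.6]
contact_force: [-7.2, 4.5, 8.2]
gripper_width: 0.016
gripper_force: 30.0
radius 0.0808 swing deg 359.9283787079879 yaw -174.6 F [-7.2  4.5  8.2] M [ 1.82  2.11 -0.08] [0.535  0.1245 0.0892]
time_s: 53.5
tcp_pos: [0.5351, 0.1253, 0.0892]
eef_rot: [179.9, 0.0, -178.5]
contact_force: [-8.1, 8.5, 9.1]
gripper_width: 0.0164
gripper_force: 31.1
radius 0.0806 swing deg 0.46050908192148654 yaw -178.5 F [-8.1  8.5  9.1] M [3.17 2.75 0.85] [0.5351 0.1253 0.0892]
```

```bash
python3 -m pendant '[[[0,0,0,0,0,-0.5,-1],[0,0,0,0,0,0,-1],[0,0,0,0,0,0,-0.6],[0,0,0,0,0,0,-0.4],[0,0,0,0,0,0,0],[0,0,0,0,0,0,0],[0,0,-0.5,0,0,0,0],[0,0,-0.8,0,0,0,0]]]'
python3 -m pendant '[[[0,0,-1,0,0,0,0],[0,0,-1,0,0,0,0],[0,0,-1,0,0,0,0],[0,0,-1,0,0,0,-1],[0,0,-1,0,0,0,-1],[0.9,0,-0.7,0,0,0,-1],[0.9,0,0,0,0,0,-1],[0.9,0,0,0,0,0,-1]]]'
python3 -m pendant '[[[0.9,0,0,0,0,0,-1],[0.9,0,0,0,0,0,-1],[0.9,0,0,0,0,0,-1],[0.9,0,0,0,0,0,-1],[0.9,0,0,0,0,0,-1],[0.9,0,0,0,0,0,-1],[0,0,0,0,0,0,-1],[0,0,0,0,0,0,-1]]]'
python3 - <<'E'
from h import *
d=shot('top','t9');s=shot('side','s9')
a=cv2.resize(d['frame'][170:230,255:325],(500,430),interpolation=cv2.INTER_CUBIC)
u,v=map(int,proj(s,[.535,.124,.07]))
b=cv2.resize(s['frame'][v-40:v+40,u-28:u+28],(300,430))
cv2.imwrite('pics/t9c.png',np.hstack([a,b]))
go(.535,.1245,.135)
E
```

```text
time_s: 54.3
tcp_pos: [0.5347, 0.1233, 0.1145]
eef_rot: [-179.9, -0.1, -176.5]
contact_force: [0.3, 0.1, -0.2]
gripper_width: 0.0435
gripper_force: 0.0
time_s: 55.1
tcp_pos: [0.481, 0.1204, 0.2299]
eef_rot: [180.0, 0.1, -176.5]
contact_force: [0.4, -0.6, -0.7]
gripper_width: 0.0091
gripper_force: 0.0
time_s: 55.9
tcp_pos: [0.3738, 0.1141, 0.2296]
eef_rot: [179.9, 0.1, -176.5]
contact_force: [0.4, 0.1, 0.3]
gripper_width: 0.0007
gripper_force: 0.0
t 56.0 shift [-8.056  0.024  4.713] turn [0.004 0.01  0.   ] tcp [0.3741 0.1142 0.2291] rot [ 180.     0.  -176.5] F [ 0.4  1.2 -0.3] M [-0.01  0.02  0.02] w 0.0007 gf 0.0 j6 -132.9
```

View pics/t9c.png

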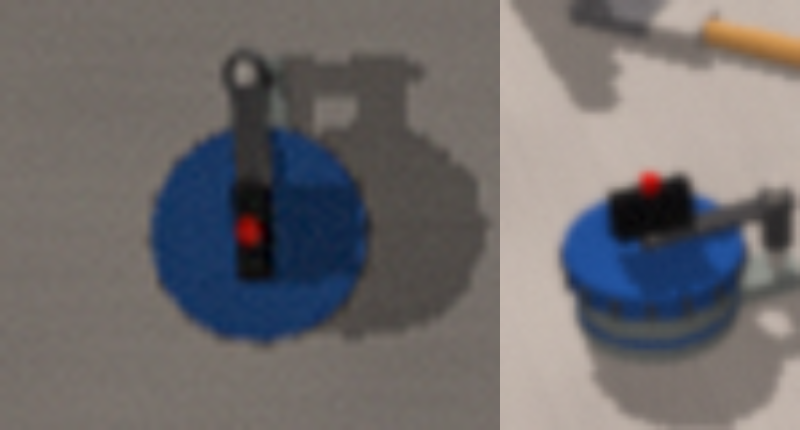

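The cap is closed over the pot with its bar in line with the arm, and the red plug still stands up at (249,231). Now I go back over it to press.

```bash
python3 -m pendant '[[[-0.9,0,0,0,0,0,-1],[-0.9,0,0,0,0,0,-1],[-0.9,0,0,0,0,0,-1],[-0.9,0,0,0,0,0,-1],[-0.9,0,0,0,0,0,-1],[-0.9,0,0,0,0,0,-1],[-0.9,0,0,0,0,0,-1],[-0.9,0,0,0,0,0,-1]]]'
python3 -m pendant '[[[-0.85,0,0,0,0,0,-1],[0,0,0.9,0,0,0,-1],[0,0,0.9,0,0,0,-1],[0,0,0.9,0,0,0,-1],[0,0,0.9,0,0,0,-1],[0,0,0.9,0,0,0,-1],[0,0,0,0,0,0,-1],[0,0,0,0,0,0,-1]]]'
python3 - <<'E'
from h import *
d=load('t9');print(px(d,255+249.5/7.143-.5,170+231.5/7.167-.5,.102))
go(.535,.1245,.123)
E
```

```text
time_s: 56.8
tcp_pos: [0.5188, 0.1225, 0.2281]
eef_rot: [-180.0, -0.1, -176.5]
contact_force: [-0.6, 0.3, 0.1]
gripper_width: 0.0003
gripper_force: 0.0
time_s: 57.6
tcp_pos: [0.5348, 0.1235, 0.1385]
eef_rot: [-179.9, -0.1, -176.5]
contact_force: [0.7, 0.4, 1.1]
gripper_width: 0.0005
gripper_force: 0.0
[0.53482788 0.1246918  0.102     ]
t 57.6 shift [-0.016  0.049  0.776] turn [-0.013 -0.014  0.   ] tcp [0.5348 0.1235 0.1385] rot [-1.799e+02 -1.000e-01 -1.765e+02] F [0.7 0.4 1.1] M [ 0.03 -0.09 -0.02] w 0.0005 gf 0.0 j6 -120.0
```

```bash
python3 -m pendant '[[[0,0.05,0.4,0,0,0,-1],[0,0,0.3,0,0,0,-1],[0,0,0.1,0,0,0,-1],[0,0,0.1,0,0,0,-1],[0,0,0.05,0,0,0,-1],[0,0,0,0,0,0,-1],[0,0,0,0,0,0,-1],[0,0,0,0,0,0,-1]]]'
python3 -c "
from h import *
go(.535,.1245,.117)"
```

```text
time_s: 58.4
tcp_pos: [0.5342, 0.1248, 0.1199]
eef_rot: [180.0, 0.0, -176.5]
contact_force: [-3.2, 0.4, 4.2]
gripper_width: 0.0003
gripper_force: 2.4
t 58.4 shift [-0.039 -0.016  0.146] turn [0.001 0.002 0.   ] tcp [0.5342 0.1248 0.1199] rot [ 180.     0.  -176.5] F [-3.2  0.4  4.2] M [ 0.03  1.03 -0.01] w 0.0003 gf 2.4 j6 -120.1
```

Contact at about 4–5 N, so the plug is moving. I press on until the force rises.

```bash
python3 -m pendant '[[[0,0,0.05,0,0,0,-1],[0,0,0.05,0,0,0,-1],[0,0,0.05,0,0,0,-1],[0,0,0.05,0,0,0,-1],[0,0,0,0,0,0,-1],[0,0,0,0,0,0,-1],[0,0,0,0,0,0,-1],[0,0,0,0,0,0,-1]]]'
python3 -c "
from h import *
go(.535,.1245,.117)"
```

```text
time_s: 59.2
tcp_pos: [0.5341, 0.1248, 0.1165]
eef_rot: [-180.0, 0.0, -176.5]
contact_force: [-6.3, 0.8, 11.6]
gripper_width: 0.0002
gripper_force: 6.1
t 59.2 shift [-0.042 -0.016 -0.027] turn [-0.001  0.003 -0.   ] tcp [0.5341 0.1248 0.1165] rot [-180.     0.  -176.5] F [-6.3  0.8 11.6] M [-0.03  2.26 -0.  ] w 0.0002 gf 6.1 j6 -120.1
```

```bash
python3 -m pendant '[[[0,0,0.05,0,0,0,-1],[0,0,0.05,0,0,0,-1],[0,0,0,0,0,0,-1],[0,0,0,0,0,0,-1],[0,0,0,0,0,0,-1],[0,0,0,0,0,0,-1],[0,0,0,0,0,0,-1],[0,0,0,0,0,0,-1]]]'
python3 -m pendant '[[[0,0,-0.2,0,0,0,-1],[0,0,-0.6,0,0,0,-1],[0,0,-1,0,0,0,-1],[0,0,-1,0,0,0,-1],[0,0,-1,0,0,0,-1],[0,0,-1,0,0,0,-1],[0.9,0,-0.7,0,0,0,-1],[0.9,0,0,0,0,0,-1]]]'
python3 -m pendant '[[[0.9,0,0,0,0,0,-1],[0.9,0,0,0,0,0,-1],[0.9,0,0,0,0,0,-1],[0.9,0,0,0,0,0,-1],[0.9,0,0,0,0,0,-1],[0.9,0,0,0,0,0,-1],[0,0,0,0,0,0,-1],[0,0,0,0,0,0,-1]]]'
python3 - <<'E'
from h import *
d=shot('top','t10');s=shot('side','s10')
a=cv2.resize(d['frame'][170:230,255:325],(500,430),interpolation=cv2.INTER_CUBIC)
u,v=map(int,proj(s,[.535,.124,.07]))
b=cv2.resize(s['frame'][v-40:v+40,u-28:u+28],(300,430))
cv2.imwrite('pics/t10c.png',np.hstack([a,b]))
E
```

```text
time_s: 60.0
tcp_pos: [0.534, 0.1247, 0.1157]
eef_rot: [-180.0, 0.0, -176.5]
contact_force: [-11.0, -0.8, 25.0]
gripper_width: 0.0006
gripper_force: 12.1
time_s: 60.8
tcp_pos: [0.4993, 0.123, 0.2259]
eef_rot: [179.9, 0.2, -176.5]
contact_force: [0.5, -0.0, 0.1]
gripper_width: 0.0002
gripper_force: 0.0
time_s: 61.6
tcp_pos: [0.3908, 0.1163, 0.2243]
eef_rot: [180.0, 0.1, -176.5]
contact_force: [0.4, -0.3, 0.3]
gripper_width: 0.0006
gripper_force: 0.0
```

View pics/t10c.png

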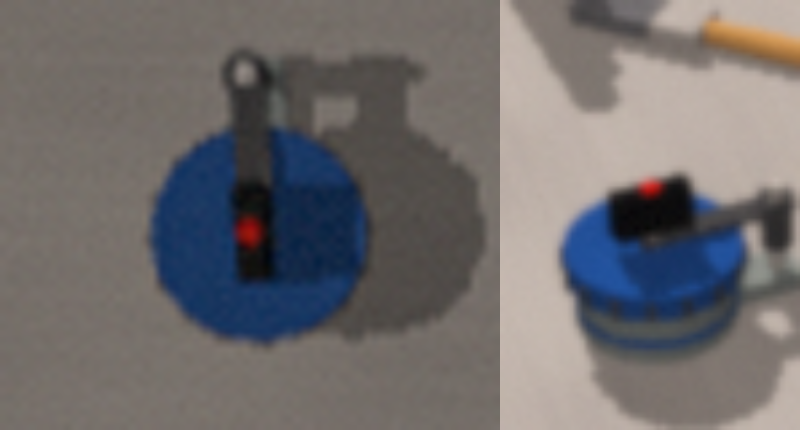

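The plug now sits almost flush at (650,187) in the side view, and the press ended at 25 N against its stop. The cap is unchanged and the robot is clear, so I hand in.

```bash
python3 -c "
from plant import r
print(r.close_job())"
```

```text
the job is handed in; nothing more can be done
None
```

I put all four nozzles in the pot, screwed the cap tight, pressed the vent plug to its stop and handed the job in; the hand-in returned no verdict, so I don't know how it was judged.

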